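Move the hanging trivet to the other fold-down hook and fold the emptied one away

TASK

The cast-iron trivet hangs on a fold-down hook right in front of the shelf's sliding panel, where it is in the way. Fold the spare hook beside it fully down, lift the trivet off and hang it by its slot on that hook, then fold the emptied hook up flat against its plate so that the panel is free. Leave the fondue pot, the saucer and the forks undisturbed.

Things in the scene. Friction and masses are not known exactly. Their poses are not given: they have to be found in the camera images.
- spare_hook: base of the spare fold-down hook: steel plate 34 mm wide, from 26 mm below to 98 mm above the hinge, its front 17 mm behind the hinge axis. Origin: middle of the hinge axis, 22 mm before the shelf's upright wooden front; x level into the shelf, y along its front and the hinge, z up. 170 to 210 mm left or right of the used hook, same height.
- spare_arm (a joint): angle (rad) of the spare hook's arm: 0 = folded flat, upright along its plate; it swings out and down to a stop at 1.22, fully down, pointing away from the front and 20 degrees above level. Stiff hinge (0.07 N m, 1 N at the arm's end): it stays where left. Starts folded or nearly so (0 to 0.2).
- spare_tip (a point): centre of the cross barrel at the free end of the spare hook's arm, 80 mm from the hinge axis. Barrel 18 mm across, 18 mm long along y of the hook base, flat ends: fingers can close on the two ends and the arm turns between them. The rest of the arm is a flat bar 14 mm wide, 9 mm thick.
- used_hook: base of the used fold-down hook: steel plate 34 mm wide, from 26 mm below to 98 mm above the hinge, its front 17 mm behind the hinge axis. Origin: middle of the hinge axis, 22 mm before the shelf's upright wooden front; x level into the shelf, y along its front and the hinge, z up. It carries the trivet.
- used_arm (a joint): angle (rad) of the used hook's arm: 0 = folded flat, upright along its plate; it swings out and down to a stop at 1.22, fully down, pointing away from the front and 20 degrees above level. Stiff hinge (0.07 N m, 1 N at the arm's end): it stays where left. Starts fully down with the trivet hanging on it.
- used_tip (a point): centre of the cross barrel at the free end of the used hook's arm, 80 mm from the hinge axis. Barrel 18 mm across, 18 mm long along y of the hook base, flat ends: fingers can close on the two ends and the arm turns between them. The rest of the arm is a flat bar 14 mm wide, 9 mm thick.
- trivet_slot (a point): middle of the 32 x 45 mm slot in the trivet's 48 mm wide, 10 mm thick handle. x: through the thickness, into the shelf; z: up the handle. Slot's rounded top edge (its underside) 23 mm above, handle top 38 mm above. The handle's straight sides, 48 mm apart over all along y, run from 38 mm above to 27 mm below: grip here. The hook's arm passes through the slot, the top edge rests on it.
- trivet_disc (a point): centre of the cast-iron trivet's flat round grate, 124 mm across, 10 mm thick, 84 mm below trivet_slot; same axes. The whole trivet is 184 mm high as it hangs, about 0.6 kg, its centre of mass about 16 mm above this point; three 9 mm feet on the side towards the shelf.
- shelf: ash wood shelf on the counter, 520 mm wide, 160 deep, 460 high (510 at its ends, jars on top to 570). Origin on the counter, middle of its front; x into the shelf, y along the front. The front rises 225 mm above the hinges: no room for an upright hand over a folded arm, only for one leaning 25 to 45 degrees, fingers down and into the shelf. Sliding panel low under the used hook, 10 mm proud.
- pot: red ceramic fondue pot, 176 mm across, 85 mm high, side handle reaching 175 mm from its middle, standing on the cast-iron stand; origin under its middle, 104 mm above the counter. Leave alone.
- saucer: white porcelain saucer 144 mm across, 18 mm high, on the counter before the shelf; origin under its middle. Leave alone.
- forks: six forks in a hard silicone sleeve, about 195 mm long, 62 mm wide, 22 mm high, lying on the counter; origin on its underside near the middle. Leave alone.
Things that resemble listed ones, but are neither listed nor needed, are in the scene too. There is more than one size of the part that bears trivet_slot; the job needs the larger.

How it is judged:
By the outcome, as a careful person would: the job done as asked, in the order asked, and still so for the second after the job is handed in, with the robot touching nothing.
It also fails if it takes over 72 s, if anything falls off the work surface, if the arm or the gripper's body presses on something with over 40 N, if the wrist force passes 120 N, or if a joint passes its speed limit or range.

ROBOT

A 7-joint arm with a two-finger parallel gripper is mounted at the origin on the work surface. World frame = base frame: x ahead of the robot, y to its left, z up, the work surface at z = 0. Lengths are in m, angles in rad, forces in N, time in s.
With the tool pointing down it reaches from about 0.4 to 0.85 m from the base axis. Payload 4.5 kg.
Tool frame: the origin (TCP) lies between the finger pads; the fingertips stand 19 mm ahead of it and the grasp point (between the pads) is the TCP (r.nose_length is the distance from the TCP to the fingertips, in m); z points along the fingers, x is the direction in which the jaws open and shut, and the axes are right-handed (so a half turn about z gives the same grasp; the last joint's range is limited). The gripper opens to 88 mm and grips with 3 to 60 N. Pads are 18 mm wide; open, the fingers measure 123 mm over their backs; the gripper's body (75 mm by 187 mm) begins 45 mm behind the grasp point.
Start: joints at [-1.127, 0.689, -0.195, 1.565, 0.157, 0.902, -0.215], TCP at [0.249, 0.573, 0.258] pointing down, gripper open.
Joint ranges: [-3.01, 3.01], [-0.46, 2.08], [-1.47, 1.51], [0.13, 2.56], [-1, 4.14], [0.04, 2.09], [-2.66, 2.66]. Speed limits (rad/s): [2.57, 2.57, 3.14, 3.14, 3.14, 3.14, 3.14].

INTERFACE

Orientations are given as a unit quaternion [x, y, z, w].
In Python, from plant import get_state, vision, r gives the robot as it stands.
- The arm moves only by the tool play_rows, never from a script. Its argument "deltas" is a list that holds one entry, the list of rows, each a list of 7 numbers: the gripper command: -1 is fully open, 1 is shut, values between are in proportion, then the shift along the tool's x, y, z normalised to -1 to 1, where 1 is 300 mm, then the turn, a rotation vector about the tool's x, y, z normalised to -1 to 1, where 1 is pi rad. A call has 1 to 5 rows; each row is the pose to reach, as a shift and turn from the pose measured when the call began, along the tool's axes at that moment, turning the shorter way round; what a row does not reach only later rows make up. A row lasts 1/8 s, in which the tool goes at most 62.5 mm and 10.7 degrees, less where a joint would pass 70% of its speed; a pose out of reach is approached as far as the arm can. A call with a number of a shift or a turn outside -1 to 1 is refused whole. A call with a gripper value outside its range is refused whole. The fingers move at their own pace and stop on an object; "force" is the grip in N (left out, the last holds). Time passes only in rows, so rows that repeat a pose let the fingers close. It gives the time, the measured TCP pose, the force and the opening at its end, in the units of the state.
- get_state(): the state, without advancing time (a new reading comes with each control period).
- vision.snapshot(name): name is "side" or "top"; returns the picture (420x560x3 uint8, red, green, blue); there is no depth.
- vision.camera_model(name): a dict with "vfov" (degrees; the focal length in pixels is half the picture's height over the tangent of half this angle, whatever the lens; pixels are square), "cx", "cy" (the principal point, pixels), "k1" (the pictures are not rectified: a ray, as slopes to the right and down, at radius r is drawn at 1 + k1 r^2 times it, then the intrinsics apply), "world_to_cam" (4x4, takes a point from world to camera coordinates). Camera axes: x right, y up, looking along -z (the intrinsics and any distortion apply to the point x, -y, -z); pixel columns grow to the right and rows downward; lengths in m; the calibration is good to about 2 mm. A picture is of the moment at which its call begins. camera_model takes no time and is no camera call.
- r.finish_job(): hands the job in, once; it reports no verdict.
The state is a dict: "clock": time; "q": joint angles; "qd": joint speeds; "joint_torque": joint torques, N m; "tool_pos": TCP position; "eef_rot": TCP orientation; "contact_force": force on the tool from outside, world axes, zero at the start; "moment": the same for the moment, N m; "opening": opening from 0.0 (shut) to 1.0 (fully open).
Only numpy, scipy, OpenCV 4.12 (cv2) and the standard library are available. Lean on these libraries where they do the work, as an engineer would, in place of code of your own. Each camera call takes 0.05 s, during which the arm holds its last target.

## Working session

There is one attempt and no reset: what is moved stays moved. The work goes in short steps, Python scripts to look and compute and a tool call to move; the robot and the scene stay as the last step left them, time stands still between calls to the robot, and variables do not carry over. Pictures are saved under pics/ and viewed, and the job is handed in when it is done.

Besides the shell and the picture viewer there is one more tool, called after "Call:" as name(argument=value, ...), one argument or row to a line, values as JSON. play_rows: Moves the arm, as the interface text tells. Scaled input: -1 to 1 covers 300 mm each way for a shift and pi rad each way for a turn. Its arguments: {"type":"object","properties":{"deltas":{"type":"array"},"force":{"type":"number"}},"required":["deltas"]}

```bash
ls; mkdir -p pics; python3 - <<'E'
from plant import get_state, vision, r
import cv2,json
s=get_state(); print({k:s[k] for k in s})
for n in ("side","top"):
    im=vision.snapshot(n); cv2.imwrite(f"pics/{n}0.png",im[:,:,::-1])
    m=vision.camera_model(n); print(n,m)
E
```

```text
pics
{'clock': 0.0, 'q': array([-1.12720902,  0.69000848, -0.19452919,  1.5663103 ,  0.15729155,
        0.90252756, -0.21510327]), 'qd': array([ 9.56134542e-05,  2.57934971e-04,  3.90368842e-04, -1.48481324e-04,
        7.40510335e-04,  4.82382352e-05,  6.84029841e-04]), 'joint_torque': array([ 2.37574977e-04, -5.27554214e+01, -1.26736544e+00, -1.53431368e+01,
       -5.27330046e-02,  6.39314341e-03,  1.75452169e-04]), 'tool_pos': array([0.24880738, 0.57269377, 0.2569041 ]), 'eef_rot': array([ 8.36162804e-01,  5.48480537e-01, -7.44098454e-04,  5.59341914e-04]), 'contact_force': array([-0.18875294,  0.14102085, -0.11317244]), 'moment': array([ 0.0450876 , -0.01444041,  0.05275826]), 'opening': 1.003230772895053}
side {'vfov': 56.233548309770356, 'cx': 280.51032838721346, 'cy': 211.3376949895158, 'k1': 0.010225692590977943, 'world_to_cam': array([[ 1.98936634e-01, -9.80012249e-01, -4.55202755e-04,
        -1.45249925e-01],
       [ 8.09926248e-01,  1.64148642e-01,  5.63093861e-01,
        -5.11842964e-01],
       [-5.51764160e-01, -1.12388678e-01,  8.26392822e-01,
        -6.43732643e-01],
       [ 0.00000000e+00,  0.00000000e+00,  0.00000000e+00,
         1.00000000e+00]])}
top {'vfov': 55.661387673897394, 'cx': 284.7618788148903, 'cy': 200.64929778325356, 'k1': -0.08422692581610448, 'world_to_cam': array([[-0.01215491, -0.99991638,  0.00441382, -0.01418164],
       [ 0.99731425, -0.0118042 ,  0.07228385, -0.53158003],
       [-0.0722257 ,  0.00528057,  0.99737433, -1.11310849],
       [ 0.        ,  0.        ,  0.        ,  1.        ]])}
```

View pics/side0.png

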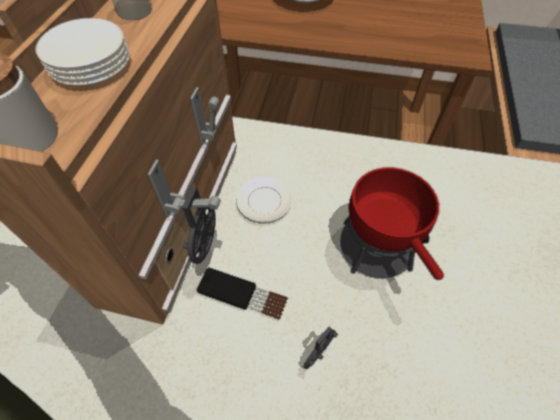

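View pics/top0.png

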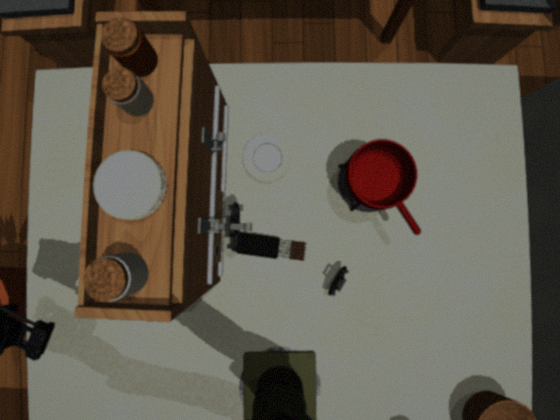

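```bash
python3 - <<'E'
import cv2
im=cv2.imread("pics/side0.png"); 
c=im[40:260,150:420]; cv2.imwrite("pics/side0c.png",cv2.resize(c,None,fx=2.7,fy=2.7,interpolation=cv2.INTER_CUBIC))
im=cv2.imread("pics/top0.png"); 
c=im[20:200,150:450]; cv2.imwrite("pics/top0c.png",cv2.resize(c,None,fx=2.6,fy=2.6,interpolation=cv2.INTER_CUBIC))
E
```

```text
(no output)
```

View pics/side0c.png

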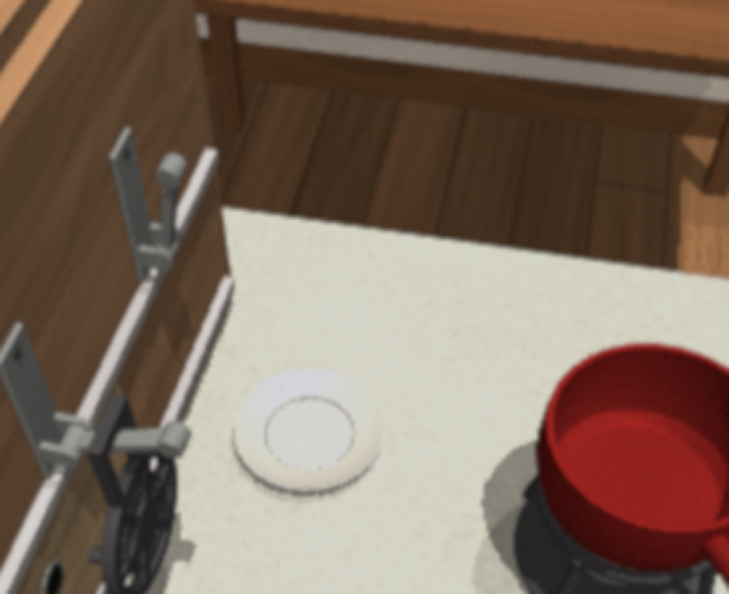

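View pics/top0c.png

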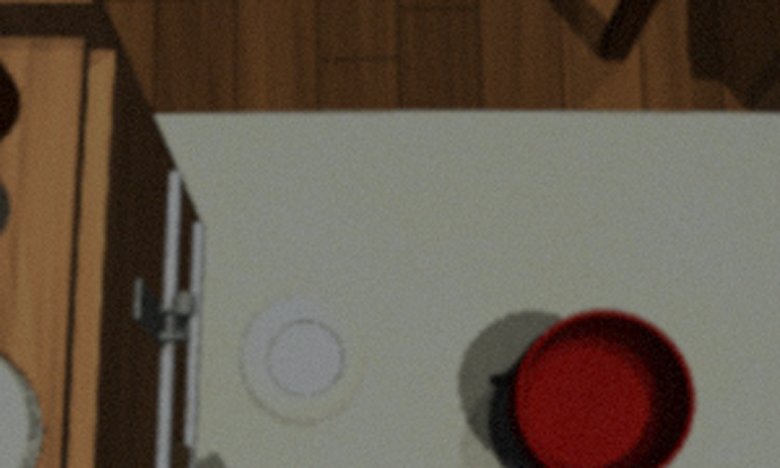

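```bash
python3 - <<'E'
import cv2,numpy as np
def crop(n,x0,y0,x1,y1,f,out):
    im=cv2.imread(n); c=im[y0:y1,x0:x1]
    c=cv2.resize(c,None,fx=f,fy=f,interpolation=cv2.INTER_CUBIC)
    c=np.clip(255*(c/255.)**0.6,0,255).astype(np.uint8)
    for x in range((x0+9)//10*10,x1,10):
        cv2.line(c,(int((x-x0+.5)*f),0),(int((x-x0+.5)*f),4 if x%50 else 12),(0,255,255),1); cv2.putText(c,str(x),(int((x-x0+.5)*f)-10,22),0,.35,(0,255,255),1)
    for y in range((y0+9)//10*10,y1,10):
        cv2.line(c,(0,int((y-y0+.5)*f)),(5,int((y-y0+.5)*f)),(0,255,255),1); cv2.putText(c,str(y),(8,int((y-y0+.5)*f)+4),0,.35,(0,255,255),1)
    cv2.imwrite(out,c)
crop("pics/side0.png",145,80,255,180,6,"pics/s_sp.png")
crop("pics/side0.png",145,150,255,270,5,"pics/s_us.png")
crop("pics/top0.png",180,100,290,190,7,"pics/t_sp.png")
crop("pics/top0.png",180,190,290,270,7,"pics/t_us.png")
E
```

```text
(no output)
```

View pics/s_sp.png

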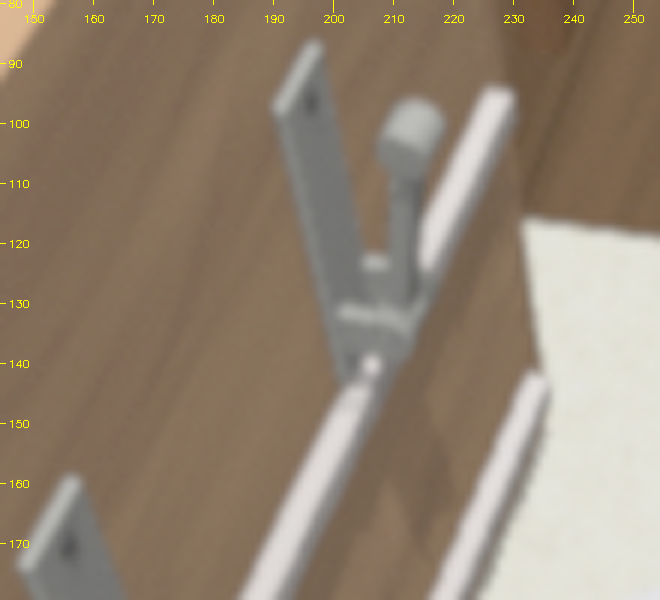

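View pics/s_us.png

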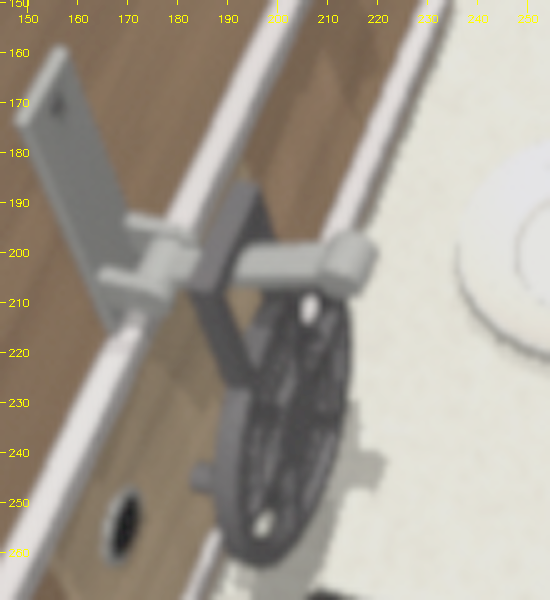

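View pics/t_sp.png

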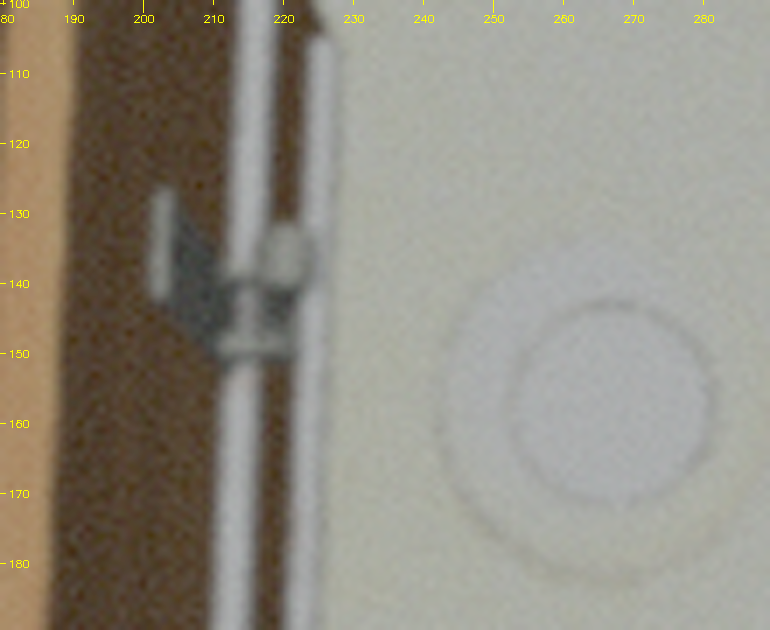

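View pics/t_us.png

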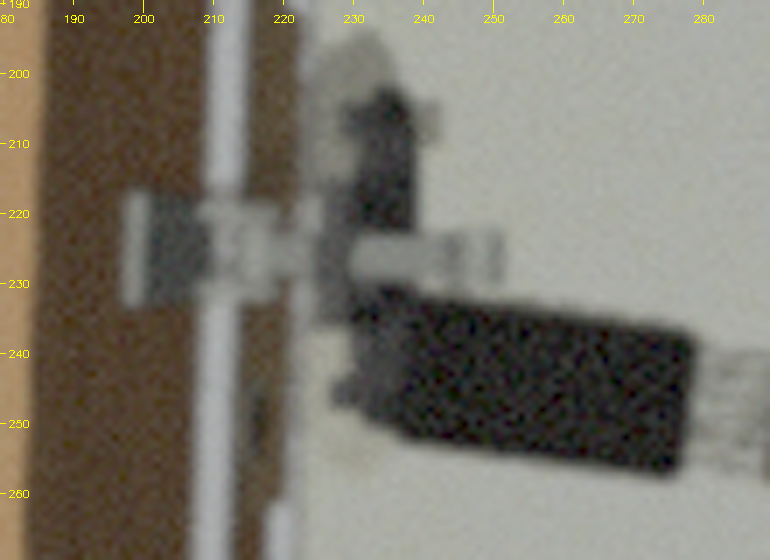

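```bash
cat > h.py <<'E'
import numpy as np, cv2
from scipy.optimize import least_squares
from scipy.spatial.transform import Rotation as R
from plant import get_state, vision, r
CM={n:vision.camera_model(n) for n in("side","top")}
def proj(n,P):
    m=CM[n]; P=np.atleast_2d(P); M=np.array(m['world_to_cam'])
    c=P@M[:3,:3].T+M[:3,3]; a=c[:,0]/-c[:,2]; b=-c[:,1]/-c[:,2]
    f=210/np.tan(np.radians(m['vfov'])/2); k=1+m['k1']*(a*a+b*b)
    return np.c_[m['cx']+f*a*k, m['cy']+f*b*k]
def tri(ps,pt,h=None):
    fn=lambda X:np.r_[proj('side',X)[0]-ps,proj('top',X)[0]-pt]
    s=least_squares(fn,[0.3,0.5,0.3]); return s.x,s.fun
def onplane(n,p,axis,val):
    def fn(u):
        X=np.insert(u,axis,val); return proj(n,X)[0]-p
    s=least_squares(fn,[0.4,0.5][:2]); return np.insert(s.x,axis,val)
def snap(n,out,box=None,f=1,g=0.6):
    im=vision.snapshot(n)[:,:,::-1]
    return crop(im,box,f,out,g)
def crop(im,box,f,out,g=0.6):
    x0,y0,x1,y1=box or (0,0,560,420); c=im[y0:y1,x0:x1]
    c=cv2.resize(c,None,fx=f,fy=f,interpolation=cv2.INTER_CUBIC)
    c=np.clip(255*(c/255.)**g,0,255).astype(np.uint8)
    for x in range((x0+9)//10*10,x1,10):
        cv2.line(c,(int((x-x0+.5)*f),0),(int((x-x0+.5)*f),4 if x%50 else 12),(0,255,255),1); f>2 and cv2.putText(c,str(x),(int((x-x0+.5)*f)-10,22),0,.35,(0,255,255),1)
    for y in range((y0+9)//10*10,y1,10):
        cv2.line(c,(0,int((y-y0+.5)*f)),(5,int((y-y0+.5)*f)),(0,255,255),1); f>2 and cv2.putText(c,str(y),(8,int((y-y0+.5)*f)+4),0,.35,(0,255,255),1)
    cv2.imwrite(out,c); return c
# hook frame: x into shelf, y along front
def Rz(psi): return R.from_euler('z',psi).as_matrix()
def tip(a,L=0.08): return np.array([-L*np.sin(a),0,L*np.cos(a)])
E
python3 - <<'E'
from h import *
for n in CM: 
    M=np.array(CM[n]['world_to_cam']); print(n,-M[:3,:3].T@M[:3,3])
for nm,a,b in [("used barrel",(214,202.5),(247,226)),("spare barrel",(213.2,101.3),(220.5,136)),("used plate top",(154,167),(198.8,225)),("spare plate top",(195,93),(202.8,134.7)),("saucer",(264,200),(266,157)),("used knob",(0,0),(0,0))][:5]:
    x,f=tri(np.array(a),np.array(b)); print(nm,x.round(4),f.round(2))
def model(p):
    ux,uy,uz,psi,d,a=p; Rm=Rz(psi); o=np.array([ux,uy,uz]); sp=o+Rm@[0,d,0]
    P=lambda o,v:o+Rm@np.array(v)
    return o,sp,Rm,P
obs=[]
def res(p):
    o,sp,Rm,P=model(p); rr=[]
    for base,ang,ob in ((o,1.22,U),(sp,p[5],S)):
        k={'pt':P(base,[.0195,0,.098]),'pn':P(base,[.017,.017,.098]),'pf':P(base,[.017,-.017,.098]),'b':P(base,tip(ang))}
        for (n,key),v in ob.items(): rr+=list(proj(n,k[key])[0]-v)
    return np.array(rr)
U={('side','pn'):(150,174.5),('side','pf'):(159.3,160),('side','b'):(214,202.5),('top','pt'):(198.8,225),('top','b'):(247,226)}
S={('side','pn'):(192.2,99),('side','pf'):(199,87.8),('side','b'):(213.2,101.3),('top','pt'):(202.8,134.7),('top','b'):(220.5,136)}
s=least_squares(res,[.4,.45,.3,1.57,-.19,.15],x_scale=[.1,.1,.1,.1,.1,.1]); print(s.x.round(4)); print(s.fun.round(2))
o,sp,Rm,P=model(s.x); print("used",o,"spare",sp,"utip",P(o,tip(1.22)),"stip",P(sp,tip(s.x[5])), "stip down",P(sp,tip(1.22)))
np.save('fit.npy',s.x)
E
```

```text
side [ 0.08826198 -0.13067664  0.82012555]
top [ 0.44958492 -0.01457748  1.14867309]
used barrel [0.4587 0.0648 0.2578] [-0.4   0.04  0.48 -0.19]
spare barrel [0.6501 0.1159 0.3151] [-0.25  0.03  0.26 -0.1 ]
used plate top [0.4614 0.1578 0.3282] [-0.59  0.07  0.69 -0.35]
spare plate top [0.6505 0.1506 0.3286] [-0.54  0.06  0.56 -0.23]
saucer [ 6.618e-01  3.090e-02 -3.000e-04] [-0.53  0.05  0.57 -0.18]
[ 0.4607  0.1389  0.231   1.5329 -0.1906  0.1784]
[ 0.06  0.26 -0.68 -0.65 -0.05  0.29  0.35 -0.38  0.89  0.17  0.2  -0.6
 -0.28 -0.83 -0.55  1.96  0.25 -0.89 -0.07  0.28]
used [0.46069241 0.13887325 0.23099561] spare [0.65111488 0.13165346 0.23099561] utip [0.45784601 0.06379924 0.25848727] stip [0.65057689 0.11746402 0.30972534] stip down [0.64826848 0.05657945 0.25848727]
```

```bash
python3 - <<'E'
from h import *
p=np.load('fit.npy'); Rm=Rz(p[3]); o=p[:3]
for n,pix,z in [("t",(227.5,225.5),.27),("t",(225.3,225.5),.27),("t",(230,225.5),.27)]:
    X=onplane('top',pix,2,z); print(X, Rm.T@(X-o))
# shelf extents top: corners at z .51 / .46
for nm,pix,z in [("near end right",(205,290),.46),("near-left",(78,318),.51),("near-right",(172,318),.51),("far left",(97,12),.51),("far right",(186,14),.51),("jar",(105,275),.57)]:
    print(nm,onplane('top',np.array(pix),2,z).round(3))
ims=cv2.imread('pics/side0.png'); imt=cv2.imread('pics/top0.png')
def draw(slot,tilt,yaw=0):
    # slot in hook frame; tilt about hook y
    Q=Rm@R.from_euler('zy',[yaw,tilt]).as_matrix()
    S=o+Rm@slot
    L=[]
    for x in(-.005,.005):
        L.append([S+Q@[x,y,z] for y,z in((-.024,-.027),(-.024,.038),(.024,.038),(.024,-.027))])
        t=np.linspace(0,2*np.pi,40); L.append([S+Q@[x,.062*np.cos(a),-.084+.062*np.sin(a)] for a in t])
    return L
import itertools
for k,(u,w,tl) in enumerate([(-.036,.0,0),(-.036,.0,.1),]):
    pass
def over(slot,tilt,tag):
  for n,im,box,f in(('side',ims,(145,150,255,270),5),('top',imt,(180,190,290,270),7)):
    c=crop(im,box,f,f'pics/ov_{n}_{tag}.png')
    for l in draw(slot,tilt):
        q=proj(n,np.array(l)); q=((q-[box[0],box[1]]+.5)*f).astype(int)
        cv2.polylines(c,[q.reshape(-1,1,2)],False,(0,0,255) ,1)
    for a in (1.22,):
        q=proj(n,np.array([o,o+Rm@tip(a)])); q=((q-[box[0],box[1]]+.5)*f).astype(int); cv2.polylines(c,[q.reshape(-1,1,2)],False,(0,255,0),1)
    cv2.imwrite(f'pics/ov_{n}_{tag}.png',c)
u=.036; over(np.array([-u,0,u*.364+.0048+.0015-.023]),0,'a')
E
```

```text
[0.4597026  0.10786179 0.27      ] [-0.03102669 -0.00018584  0.03900439]
[0.45975405 0.11273387 0.27      ] [-2.61561662e-02 -5.26619994e-05  3.90043897e-02]
[0.45964382 0.10232746 0.27      ] [-0.03655929 -0.00033678  0.03900439]
near end right [0.347 0.121 0.46 ]
near-left [0.309 0.32  0.51 ]
near-right [0.31  0.164 0.51 ]
far left [0.828 0.304 0.51 ]
far right [0.818 0.147 0.51 ]
jar [0.385 0.247 0.57 ]
```

View pics/ov_side_a.png

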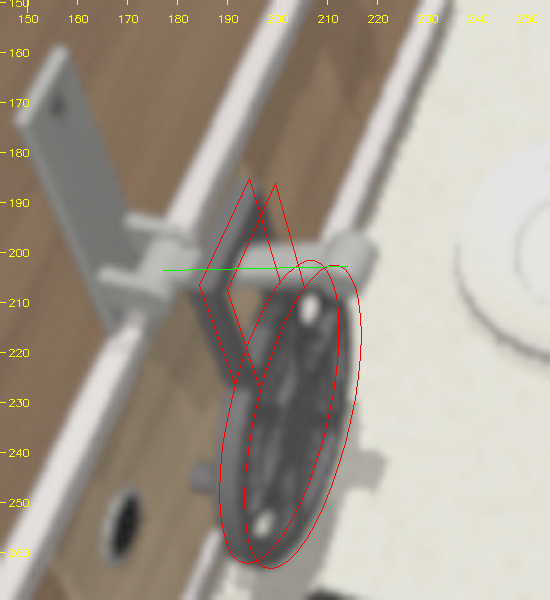

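View pics/ov_top_a.png

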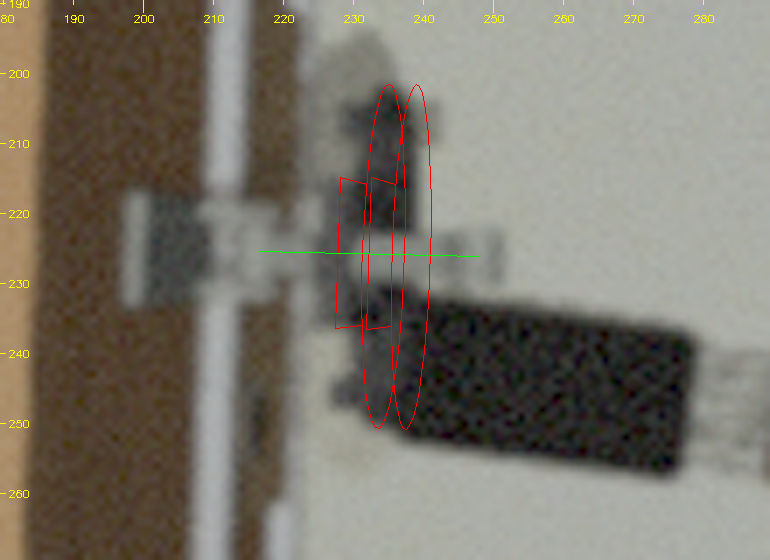

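```bash
cat >> h.py <<'E'
p_=np.load('fit.npy'); RH=Rz(p_[3]); UO=p_[:3]; SO=UO+RH@[0,p_[4],0]
def tool(lean_deg):
    t=np.radians(lean_deg); x=-RH[:,1]; z=RH[:,0]*np.sin(t)-np.array([0,0,1])*np.cos(t); y=np.cross(z,x)
    return R.from_matrix(np.c_[x,y,z])
def rows(targets,s=None):
    "targets: list of (pos, Rotation or None)"
    s=s or get_state(); p=np.array(s['tool_pos']); q=R.from_quat(s['eef_rot'])
    for P,Q in targets:
        d=q.inv().apply(np.array(P)-p)/.3; t=(q.inv()*Q).as_rotvec()/np.pi if Q is not None else np.zeros(3)
        print([float(v) for v in np.r_[d,t].round(4)])
def show():
    s=get_state(); q=R.from_quat(s['eef_rot']); print('t %.2f'%s['clock'],s['tool_pos'].round(4),'z',q.as_matrix()[:,2].round(3),'x',q.as_matrix()[:,0].round(3),'F',s['contact_force'].round(1),'op %.3f'%s['opening'],'q',s['q'].round(2))
E
python3 - <<'E'
from h import *
q=R.from_quat(get_state()['eef_rot'])
rows([([.249,.573,.45],q),([.18,.42,.64],q)])
E
```

```text
[-0.0001, 0.0002, -0.6433, 0.0, 0.0, 0.0]
[-0.5605, -0.0075, -1.2757, 0.0, 0.0, 0.0]
```

Call:
play_rows(
  deltas=[
    [[-1, -0.1, 0, -0.3, 0, 0, 0], [-1, -0.2, 0, -0.5, 0, 0, 0], [-1, -0.3, 0, -0.7, 0, 0, 0], [-1, -0.42, 0, -0.85, 0, 0, 0], [-1, -0.5, 0, -1, 0, 0, 0]],
  ],
)

```text
clock: 0.72
tool_pos: [0.1934, 0.445, 0.5381]
eef_rot: [0.836, 0.549, -0.001, 0.001]
contact_force: [0.5, 0.5, 0.1]
opening: 1.003
```

```bash
python3 - <<'E'
from h import *
q=R.from_quat(get_state()['eef_rot'])
T=[([.183,.42,.62],q)]
for az,dz in((58,.64),(50,.64),(42,.64),(34,.64)):
    a=np.radians(az); T.append(([.44*np.cos(a),.44*np.sin(a),dz],R.from_euler('z',np.radians(az-66.6))*q))
rows(T); show()
E
```

```text
[-0.091, 0.0015, -0.2729, 0.0, 0.0, 0.0]
[-0.1678, 0.2171, -0.3393, 0.0001, -0.0, 0.0478]
[-0.2122, 0.4168, -0.3391, 0.0002, -0.0, 0.0922]
[-0.284, 0.6085, -0.3388, 0.0004, -0.0, 0.1367]
[-0.3817, 0.7882, -0.3385, 0.0005, -0.0001, 0.1811]
t 0.72 [0.1934 0.445  0.5381] z [-0.001 -0.003 -1.   ] x [ 0.398  0.917 -0.003] F [0.5 0.5 0.1] op 1.003 q [-1.09  0.26 -0.23  1.44  0.06  1.44 -0.16]
```

Call:
play_rows(
  deltas=[
    [[-1, -0.1, 0, -0.27, 0, 0, 0], [-1, -0.15, 0.2, -0.34, 0, 0, 0.045], [-1, -0.21, 0.4, -0.34, 0, 0, 0.09], [-1, -0.28, 0.6, -0.34, 0, 0, 0.135], [-1, -0.38, 0.79, -0.34, 0, 0, 0.18]],
  ],
)

```text
clock: 1.35
tool_pos: [0.3557, 0.2576, 0.64]
eef_rot: [0.957, 0.291, -0.001, 0.001]
contact_force: [0.2, 1.1, 0.3]
opening: 1.0
```

```bash
python3 - <<'E'
from h import *
q=R.from_quat(get_state()['eef_rot'])
T=[]
az0=np.degrees(np.arctan2(*(2*0+get_state()['tool_pos'][1::-1])))
print(az0)
yaw0=np.degrees(np.arctan2(*q.as_matrix()[1::-1,0])); print(yaw0)
for az in(26,16,6,-3,-10):
    a=np.radians(az); rr=.44+(.02 if az<0 else 0); T.append(([rr*np.cos(a),rr*np.sin(a),.64],R.from_euler('z',np.radians(max(az-4,-2.2)-yaw0))*q))
rows(T); show()
E
```

```text
35.909469159986635
33.879898156022996
[-0.0103, 0.2529, 0.0006, 0.0002, -0.0001, 0.066]
[-0.0673, 0.5021, 0.0012, 0.0003, -0.0002, 0.1216]
[-0.1667, 0.7377, 0.0018, 0.0004, -0.0003, 0.1771]
[-0.2366, 0.9721, 0.0024, 0.0005, -0.0003, 0.2004]
[-0.3579, 1.1147, 0.0029, 0.0005, -0.0003, 0.2004]
t 1.35 [0.3557 0.2576 0.64  ] z [-0.001 -0.003 -1.   ] x [ 0.83   0.557 -0.002] F [0.2 1.1 0.3] op 1.000 q [-0.75  0.17  0.02  1.27 -0.    1.7  -0.14]
```

Call:
play_rows(
  deltas=[
    [[-1, -0.01, 0.2, 0, 0, 0, 0.05], [-1, -0.05, 0.4, 0, 0, 0, 0.1], [-1, -0.12, 0.6, 0, 0, 0, 0.15], [-1, -0.18, 0.8, 0, 0, 0, 0.2], [-1, -0.24, 0.97, 0, 0, 0, 0.2]],
  ],
)

```text
clock: 1.98
tool_pos: [0.4582, -0.0263, 0.6404]
eef_rot: [1.0, -0.019, -0.001, 0.001]
contact_force: [0.5, 0.2, 0.0]
opening: 0.998
```

```bash
python3 - <<'E'
from h import *
show()
# approach: lean 35, waypoints
Q=tool(35); b=-Q.as_matrix()[:,2]
p=np.load('fit.npy'); st=SO+RH@tip(p[5]); print('stip',st)
pre=st+b*.13
print('pre',pre)
rows([([.55,-.06,.56],tool(20)),(pre+[0,-.03,.05],Q),(pre,Q)])
E
```

```text
t 1.98 [ 0.4582 -0.0263  0.6404] z [-0.002 -0.003 -1.   ] x [ 0.999 -0.039 -0.001] F [0.5 0.2 0. ] op 0.998 q [-0.28  0.21  0.33  1.23 -0.07  1.71 -0.  ]
stip [0.65057689 0.11746402 0.30972534]
pre [0.64775182 0.04295262 0.41621511]
[0.3105, 0.0995, 0.2679, 0.1121, 0.0004, -0.0004]
[0.6271, -0.1571, 0.5793, 0.1954, 0.0004, -0.0005]
[0.6234, -0.2576, 0.7457, 0.1954, 0.0004, -0.0005]
```

Call:
play_rows(
  deltas=[
    [[-1, 0.15, 0.07, 0.13, 0.05, 0, 0], [-1, 0.31, 0.1, 0.27, 0.1, 0, 0], [-1, 0.47, 0, 0.42, 0.15, 0, 0], [-1, 0.62, -0.15, 0.57, 0.195, 0, 0], [-1, 0.62, -0.16, 0.58, 0.195, 0, 0]],
  ],
)

```text
clock: 2.6
tool_pos: [0.646, 0.0129, 0.4606]
eef_rot: [0.953, -0.022, 0.002, -0.301]
contact_force: [-0.6, -0.2, -0.0]
opening: 1.0
```

```bash
python3 - <<'E'
from h import *
show()
Q=tool(35); b=-Q.as_matrix()[:,2]
p=np.load('fit.npy'); st=SO+RH@tip(p[5])
rows([(st+b*.1,Q),(st+b*.06,Q),(st+b*.006,Q)])
snap('side','pics/s1.png',(120,40,320,200),4); snap('top','pics/t1.png',(130,60,330,210),4)
E
```

```text
t 2.60 [0.646  0.0129 0.4606] z [ 0.016  0.574 -0.819] x [ 0.999 -0.042 -0.01 ] F [-0.6 -0.2 -0. ] op 1.000 q [ 0.07  0.63  0.23  1.23 -0.73  1.49  0.35]
[0.0035, 0.003, 0.2787, -0.0002, 0.0018, -0.003]
[0.0043, 0.0031, 0.4121, -0.0002, 0.0018, -0.003]
[0.0053, 0.0032, 0.5921, -0.0002, 0.0018, -0.003]
```

View pics/s1.png

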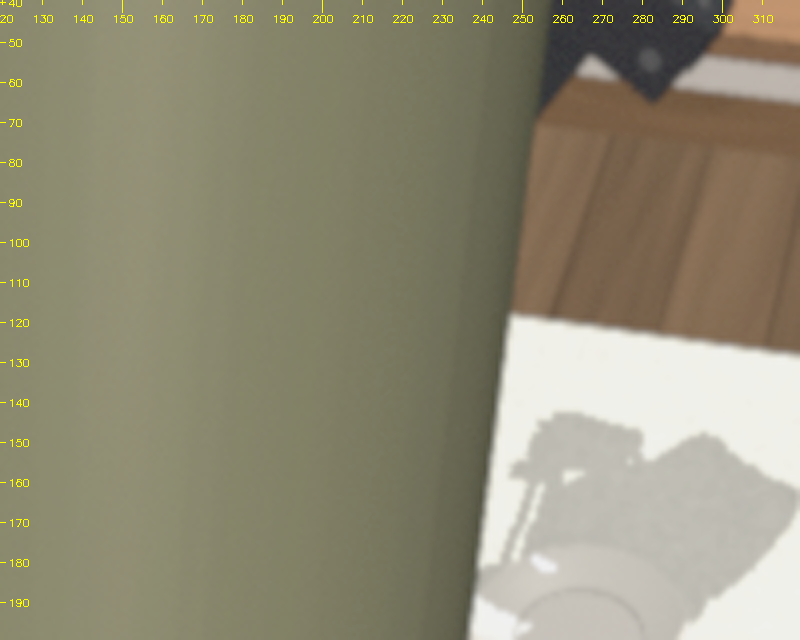

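View pics/t1.png

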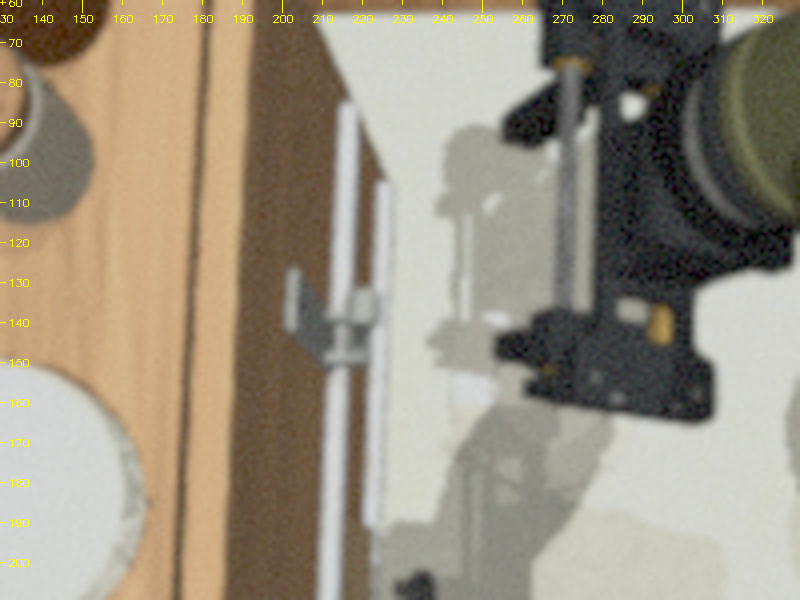

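Call:
play_rows(
  deltas=[
    [[-1, 0.004, 0.003, 0.15, 0, 0.002, -0.003], [-1, 0.004, 0.003, 0.3, 0, 0.002, -0.003], [-1, 0.004, 0.003, 0.41, 0, 0.002, -0.003], [-1, 0.004, 0.003, 0.41, 0, 0.002, -0.003]],
  ],
)

```text
clock: 3.2
tool_pos: [0.647, 0.0879, 0.3606]
eef_rot: [0.953, -0.014, 0.004, -0.302]
contact_force: [0.5, 0.2, 0.5]
opening: 1.003
```

```bash
python3 - <<'E'
from h import *
show()
Q=tool(35); b=-Q.as_matrix()[:,2]
p=np.load('fit.npy'); st=SO+RH@tip(p[5])
rows([(st+b*.03,Q),(st+b*.006,Q)])
print(proj('top',st),proj('top',get_state()['tool_pos']))
snap('top','pics/t2.png',(170,80,320,200),5)
E
```

```text
t 3.20 [0.647  0.0879 0.3606] z [ 0.016  0.575 -0.818] x [ 1.    -0.028 -0.001] F [0.5 0.2 0.5] op 1.003 q [-0.03  0.68  0.19  1.44 -0.79  1.22  0.44]
[0.0087, 0.0165, 0.0956, -0.0008, 0.002, 0.0023]
[0.0092, 0.0167, 0.1756, -0.0008, 0.002, 0.0023]
[[220.42828449 136.28093106]] [[231.09230482 131.9385293 ]]
```

View pics/t2.png

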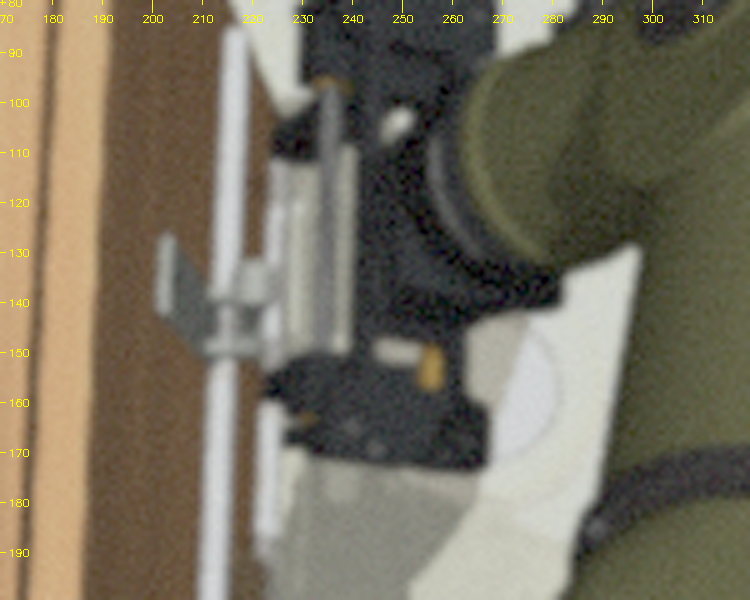

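Call:
play_rows(
  deltas=[
    [[-1, 0.009, 0.017, 0.06, 0, 0.002, 0.002], [-1, 0.009, 0.017, 0.12, 0, 0.002, 0.002], [-1, 0.009, 0.017, 0.175, 0, 0.002, 0.002], [-1, 0.009, 0.017, 0.175, 0, 0.002, 0.002]],
  ],
)

```text
clock: 3.75
tool_pos: [0.6511, 0.1132, 0.3154]
eef_rot: [0.953, -0.018, 0.007, -0.302]
contact_force: [-0.3, 0.7, 0.1]
opening: 1.002
```

```bash
python3 - <<'E'
from h import *
show()
snap('top','pics/t3.png',(170,80,320,200),5)
E
```

```text
t 3.75 [0.6511 0.1132 0.3154] z [ 0.023  0.575 -0.818] x [ 0.999 -0.038  0.002] F [-0.3  0.7  0.1] op 1.002 q [-0.06  0.72  0.17  1.5  -0.83  1.11  0.48]
```

View pics/t3.png

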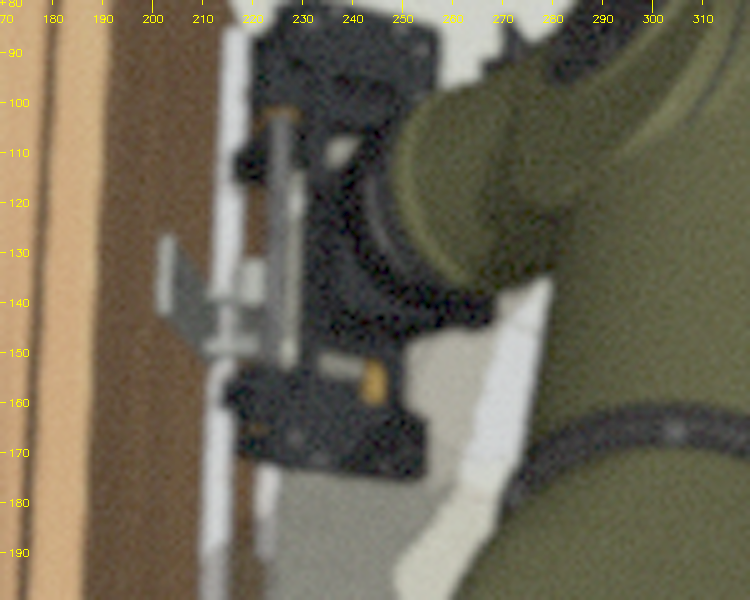

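Call:
play_rows(
  deltas=[
    [[1, 0, 0, 0, 0, 0, 0], [1, 0, 0, 0, 0, 0, 0], [1, 0, 0, 0, 0, 0, 0], [1, 0, 0, 0, 0, 0, 0], [1, 0, 0, 0, 0, 0, 0]],
  ],
  force=15,
)

```text
clock: 4.42
tool_pos: [0.6516, 0.1123, 0.316]
eef_rot: [0.953, -0.018, 0.008, -0.301]
contact_force: [0.2, -0.1, -0.4]
opening: 0.456
```

```bash
python3 - <<'E'
from h import *
show()
snap('top','pics/t4.png',(170,80,320,200),5)
E
```

```text
t 4.42 [0.6516 0.1123 0.316 ] z [ 0.025  0.574 -0.818] x [ 0.999 -0.039  0.004] F [ 0.2 -0.1 -0.4] op 0.456 q [-0.06  0.72  0.17  1.5  -0.83  1.11  0.48]
```

View pics/t4.png

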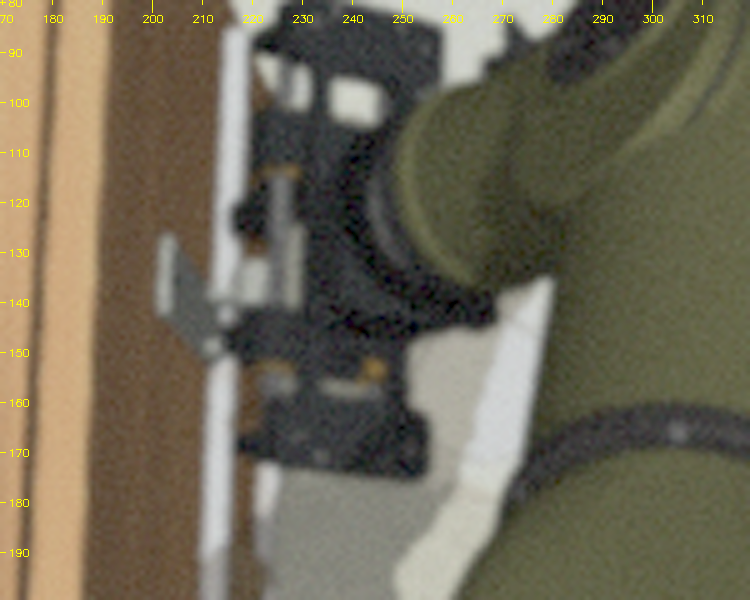

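Still closing (about 40 mm open); a few more rows.

Call:
play_rows(
  deltas=[
    [[1, 0, 0, 0, 0, 0, 0], [1, 0, 0, 0, 0, 0, 0], [1, 0, 0, 0, 0, 0, 0], [1, 0, 0, 0, 0, 0, 0]],
  ],
  force=15,
)

```text
clock: 4.97
tool_pos: [0.6481, 0.1131, 0.316]
eef_rot: [0.953, -0.017, 0.004, -0.302]
contact_force: [-9.5, -0.7, 4.2]
opening: 0.205
```

```bash
python3 - <<'E'
from h import *
show()
p=np.load('fit.npy'); Q=R.from_quat(get_state()['eef_rot'])
# offset of TCP from tip assumed at angle a0
s=get_state(); st=SO+RH@tip(p[5]); off=RH.T@(s['tool_pos']-st); print('off',off.round(4))
T=[]
for a in (.25,.32,.39,.46,.53): T.append((s['tool_pos']+RH@(tip(a)-tip(p[5])),Q))
rows(T)
E
```

```text
t 4.97 [0.6481 0.1131 0.316 ] z [ 0.017  0.576 -0.817] x [ 0.999 -0.034 -0.004] F [-9.5 -0.7  4.2] op 0.205 q [-0.06  0.72  0.17  1.5  -0.83  1.12  0.48]
off [-0.0045  0.0023  0.0062]
[-0.0, 0.0176, -0.0074, 0.0, 0.0, 0.0]
[-0.0001, 0.0352, -0.0135, 0.0, 0.0, 0.0]
[-0.0001, 0.0533, -0.0182, 0.0, 0.0, 0.0]
[-0.0002, 0.0716, -0.0217, 0.0, 0.0, 0.0]
[-0.0002, 0.0901, -0.024, 0.0, 0.0, 0.0]
```

Call:
play_rows(
  deltas=[
    [[1, -0.003, 0.018, -0.007, 0, 0, 0], [1, -0.003, 0.035, -0.0135, 0, 0, 0], [1, -0.003, 0.053, -0.018, 0, 0, 0], [1, -0.003, 0.072, -0.022, 0, 0, 0], [1, -0.003, 0.09, -0.024, 0, 0, 0]],
  ],
)

```text
clock: 5.6
tool_pos: [0.6468, 0.0866, 0.3061]
eef_rot: [0.953, -0.017, 0.004, -0.302]
contact_force: [4.2, 4.1, -0.7]
opening: 0.204
```

```bash
cat >> h.py <<'E'
def arc(O,off,angs,lean=35):
    s=get_state(); rows([(O+RH@(tip(a)+off),R.from_quat(s['eef_rot']) if lean is None else tool(lean)) for a in angs],s)
E
python3 - <<'E'
from h import *
show()
s=get_state(); h=RH.T@(s['tool_pos']-SO)-[-.0045,.0023,.0062]; print('tip est',h,'r',np.hypot(h[0],h[2]),'a',np.arctan2(-h[0],h[2]))
arc(SO,np.array([-.0045,.0023,.0062]),(.6,.68,.76,.84,.92),None)
E
```

```text
t 5.60 [0.6468 0.0866 0.3061] z [ 0.018  0.576 -0.817] x [ 0.999 -0.035 -0.003] F [ 4.2  4.1 -0.7] op 0.204 q [-0.02  0.73  0.16  1.51 -0.82  1.13  0.52]
tip est [-0.04065228  0.0003421   0.06892269] r 0.08001840891250242 a 0.5329038145961391
[0.0011, 0.0179, -0.0008, 0.0, 0.0, 0.0]
[0.0011, 0.0392, -0.0002, 0.0, 0.0, 0.0]
[0.0011, 0.0604, 0.002, 0.0, 0.0, 0.0]
[0.0011, 0.0814, 0.006, 0.0, 0.0, 0.0]
[0.0011, 0.1019, 0.0116, 0.0, 0.0, 0.0]
```

Call:
play_rows(
  deltas=[
    [[1, 0.003, 0.018, -0.001, 0, 0, 0], [1, 0.003, 0.039, 0, 0, 0, 0], [1, 0.003, 0.06, 0.002, 0, 0, 0], [1, 0.003, 0.081, 0.006, 0, 0, 0], [1, 0.003, 0.102, 0.012, 0, 0, 0]],
  ],
)

```text
clock: 6.22
tool_pos: [0.6461, 0.0635, 0.2851]
eef_rot: [0.953, -0.017, 0.003, -0.302]
contact_force: [-2.4, 1.5, 1.4]
opening: 0.203
```

```bash
python3 - <<'E'
from h import *
show()
s=get_state(); h=RH.T@(s['tool_pos']-SO)-[-.0045,.0023,.0062]; print('tip est',h,'r',np.hypot(h[0],h[2]),'a',np.arctan2(-h[0],h[2]))
arc(SO,np.array([-.0045,.001,.0062]),(1.0,1.08,1.16,1.22,1.26,1.29),None)
E
```

```text
t 6.22 [0.6461 0.0635 0.2851] z [ 0.016  0.576 -0.817] x [ 0.999 -0.034 -0.004] F [-2.4  1.5  1.4] op 0.203 q [ 0.02  0.76  0.16  1.52 -0.82  1.12  0.58]
tip est [-6.37456422e-02  8.43445857e-05  4.79223298e-02] r 0.07974996301147295 a 0.9261606903112383
[0.0046, 0.0188, 0.0059, 0.0, 0.0, 0.0]
[0.0047, 0.0382, 0.0147, 0.0, 0.0, 0.0]
[0.0047, 0.0568, 0.025, 0.0, 0.0, 0.0]
[0.0048, 0.0703, 0.0337, 0.0, 0.0, 0.0]
[0.0048, 0.0789, 0.04, 0.0, 0.0, 0.0]
[0.0048, 0.0852, 0.0449, 0.0, 0.0, 0.0]
```

Call:
play_rows(
  deltas=[
    [[1, 0, 0.019, 0.006, 0, 0, 0], [1, 0, 0.038, 0.015, 0, 0, 0], [1, 0, 0.057, 0.025, 0, 0, 0], [1, 0, 0.07, 0.034, 0, 0, 0], [1, 0, 0.079, 0.04, 0, 0, 0]],
  ],
)

```text
clock: 6.85
tool_pos: [0.6458, 0.0521, 0.2637]
eef_rot: [0.952, -0.016, 0.004, -0.304]
contact_force: [-5.8, 1.6, 17.4]
opening: 0.197
```

```bash
python3 - <<'E'
from h import *
show()
s=get_state(); h=RH.T@(s['tool_pos']-SO)-[-.0045,.0023,.0062]; print('tip est',h,'r',np.hypot(h[0],h[2]),'a',np.arctan2(-h[0],h[2]))
arc(SO,np.array([-.0045,.001,.0062]),(1.22,1.26,1.29,1.32),None)
E
```

```text
t 6.85 [0.6458 0.0521 0.2637] z [ 0.017  0.58  -0.815] x [ 0.999 -0.033 -0.003] F [-5.8  1.6 17.4] op 0.197 q [ 0.04  0.79  0.15  1.53 -0.83  1.1   0.62]
tip est [-7.51860990e-02 -1.61198667e-05  2.65094616e-02] r 0.0797226507265992 a 1.231820814654553
[0.0043, -0.002, -0.0026, 0.0, 0.0, 0.0]
[0.0043, 0.0066, 0.0036, 0.0, 0.0, 0.0]
[0.0043, 0.013, 0.0085, 0.0, 0.0, 0.0]
[0.0043, 0.0191, 0.0136, 0.0, 0.0, 0.0]
```

Call:
play_rows(
  deltas=[
    [[-0.2, 0, 0, 0, 0, 0, 0], [-0.2, 0, 0, 0, 0, 0, 0], [-0.2, 0, 0, 0, 0, 0, 0], [-0.2, 0, 0, -0.15, 0, 0, 0], [-0.2, 0, 0, -0.3, 0, 0, 0]],
  ],
)

```text
clock: 7.48
tool_pos: [0.6441, -0.0008, 0.3373]
eef_rot: [0.953, -0.016, 0.003, -0.304]
contact_force: [0.4, 0.6, 1.3]
opening: 0.6
```

```bash
python3 - <<'E'
from h import *
show()
snap('top','pics/t5.png',(170,80,320,240),4); snap('side','pics/s5.png')
print(proj('top',SO+RH@tip(1.22)))
E
```

```text
t 7.47 [ 0.6441 -0.0008  0.3373] z [ 0.016  0.579 -0.815] x [ 0.999 -0.033 -0.004] F [0.4 0.6 1.3] op 0.600 q [ 0.11  0.73  0.19  1.42 -0.76  1.28  0.56]
[[250.66352575 142.14427692]]
```

View pics/t5.png

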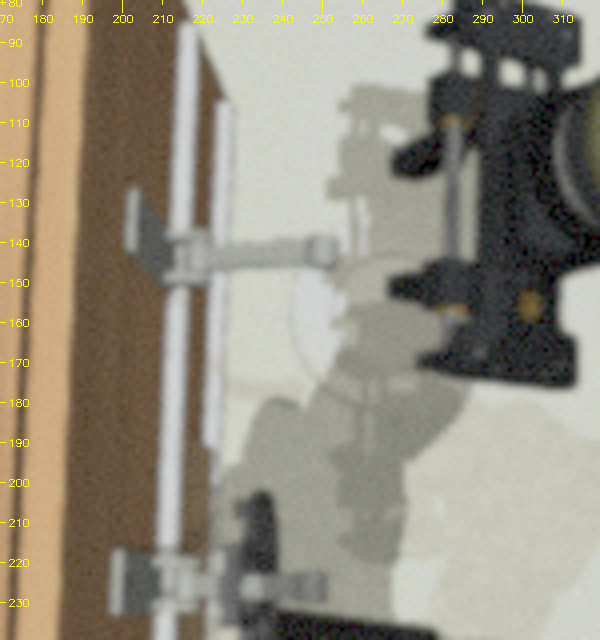

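```bash
cat >> h.py <<'E'
SLOT=np.array([-.031,0,-.0055])
E
python3 - <<'E'
from h import *
Q=tool(17); b=-Q.as_matrix()[:,2]
G=UO+RH@(SLOT+[0,0,.018]); print('G',G)
rows([([.55,-.01,.42],tool(26)),(G+b*.15,Q)])
E
```

```text
G [0.4595179  0.10789551 0.24349561]
[-0.3189, -0.1302, -0.2343, -0.0507, -0.0016, 0.0004]
[-0.636, -0.2596, -0.0105, -0.1007, -0.0016, 0.0003]
```

Call:
play_rows(
  deltas=[
    [[-1, -0.15, -0.06, -0.12, -0.02, 0, 0], [-1, -0.32, -0.13, -0.22, -0.05, -0.0015, 0], [-1, -0.48, -0.2, -0.12, -0.1, -0.0015, 0], [-1, -0.63, -0.26, -0.01, -0.1, -0.0015, 0], [-1, -0.636, -0.26, -0.01, -0.1, -0.0015, 0]],
  ],
)

```text
clock: 8.2
tool_pos: [0.4522, 0.0678, 0.3851]
eef_rot: [0.989, -0.015, -0.001, -0.15]
contact_force: [1.1, 0.1, -0.0]
opening: 0.997
```

```bash
python3 - <<'E'
from h import *
show()
Q=tool(17); b=-Q.as_matrix()[:,2]
G=UO+RH@(SLOT+[0,0,.018])
rows([(G+b*.07,Q),(G,Q)])
snap('top','pics/t6.png',(170,120,320,270),4);snap('side','pics/s6.png',(120,80,320,270),3)
print(proj('side',G),proj('top',G))
E
```

```text
t 8.20 [0.4522 0.0678 0.3851] z [ 0.002  0.296 -0.955] x [ 1.    -0.03  -0.007] F [ 1.1  0.1 -0. ] op 0.997 q [-0.27  0.32  0.31  1.91 -0.48  0.99  0.27]
[0.0215, 0.0107, 0.2573, -0.0012, 0.0028, 0.0018]
[0.0235, 0.0116, 0.4906, -0.0012, 0.0028, 0.0018]
[[191.84389881 202.92305578]] [[229.10529217 225.69856364]]
```

View pics/t6.png

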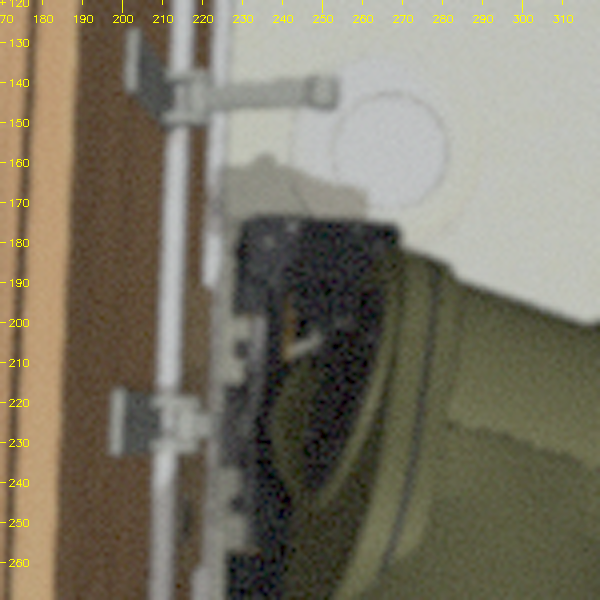

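View pics/s6.png

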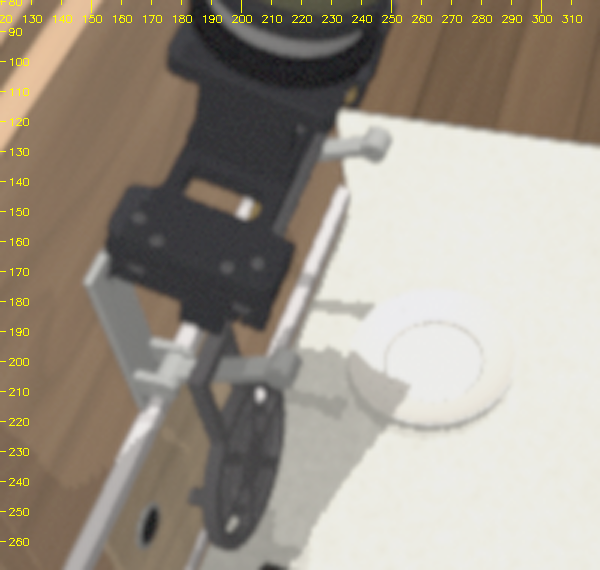

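Call:
play_rows(
  deltas=[
    [[-1, 0.022, 0.01, 0.1, 0, 0.003, 0.002], [-1, 0.022, 0.01, 0.2, 0, 0.003, 0.002], [-1, 0.022, 0.011, 0.26, -0.001, 0.003, 0.002], [-1, 0.022, 0.011, 0.26, -0.001, 0.003, 0.002]],
  ],
)

```text
clock: 8.8
tool_pos: [0.4663, 0.0832, 0.3103]
eef_rot: [0.989, -0.022, 0.007, -0.147]
contact_force: [0.3, 0.2, 0.1]
opening: 0.997
```

```bash
python3 - <<'E'
from h import *
show()
Q=tool(17); b=-Q.as_matrix()[:,2]
G=UO+RH@(SLOT+[0,0,.018])
rows([(G+b*.03,Q),(G,Q)])
snap('side','pics/s7.png',(120,80,320,270),4)
E
```

```text
t 8.80 [0.4663 0.0832 0.3103] z [ 0.02   0.29  -0.957] x [ 0.999 -0.046  0.007] F [0.3 0.2 0.1] op 0.997 q [-0.26  0.43  0.25  2.   -0.58  0.78  0.36]
[-0.0272, -0.0128, 0.1364, 0.0006, -0.003, -0.0019]
[-0.0282, -0.013, 0.2364, 0.0006, -0.003, -0.0019]
```

View pics/s7.png

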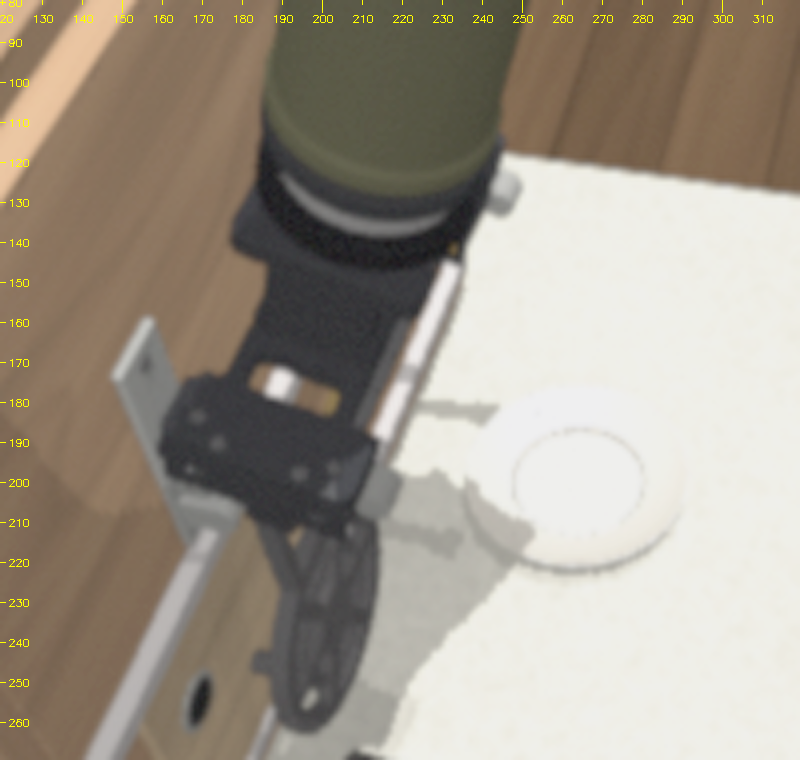

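Call:
play_rows(
  deltas=[
    [[-1, -0.02, -0.01, 0.06, 0, -0.002, -0.001], [-1, -0.024, -0.013, 0.13, 0, -0.003, -0.002], [-1, -0.024, -0.013, 0.19, 0, -0.003, -0.002], [-1, -0.024, -0.013, 0.235, 0, -0.003, -0.002], [-1, -0.024, -0.013, 0.235, 0, -0.003, -0.002]],
  ],
)

```text
clock: 9.48
tool_pos: [0.4617, 0.1073, 0.2446]
eef_rot: [0.989, -0.019, 0.004, -0.147]
contact_force: [-0.0, 0.4, 0.4]
opening: 0.999
```

```bash
python3 - <<'E'
from h import *
show()
Q=tool(17); b=-Q.as_matrix()[:,2]
G=UO+RH@(SLOT+[0,0,.018])
rows([(G,Q)])
snap('side','pics/s8.png',(120,80,320,270),4); snap('top','pics/t8.png',(170,120,320,270),4)
E
```

```text
t 9.47 [0.4617 0.1073 0.2446] z [ 0.013  0.29  -0.957] x [ 0.999 -0.039  0.002] F [-0.   0.4  0.4] op 0.999 q [-0.25  0.53  0.16  2.09 -0.7   0.6   0.46]
[-0.0072, -0.0005, 0.0039, 0.0006, -0.0005, -0.0001]
```

View pics/s8.png

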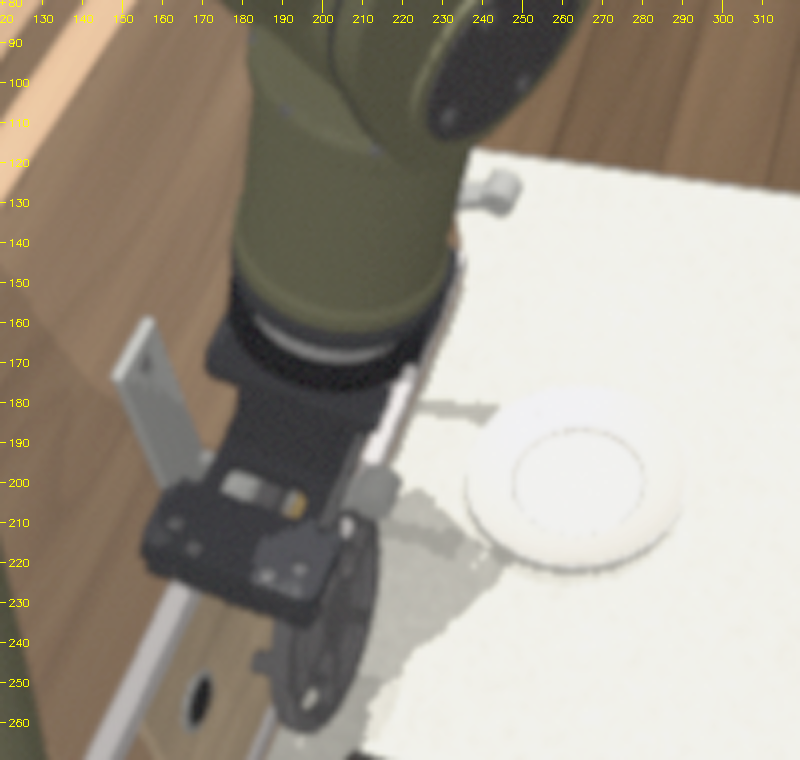

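View pics/t8.png

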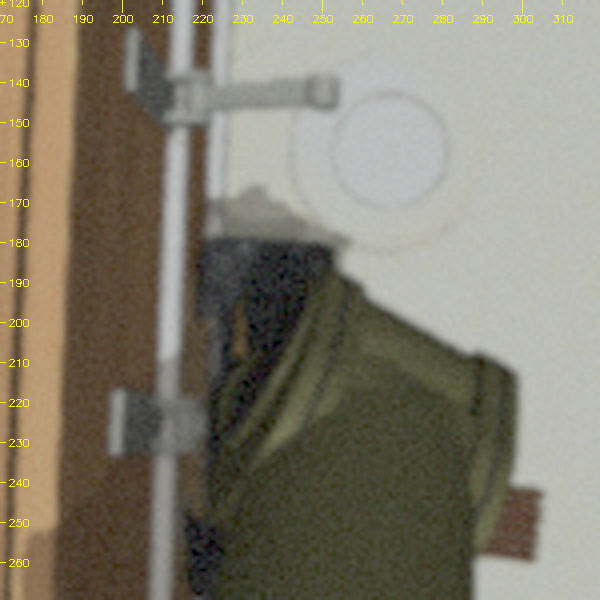

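Call:
play_rows(
  deltas=[
    [[1, -0.007, 0, 0.003, 0, 0, 0], [1, -0.007, 0, 0.003, 0, 0, 0], [1, -0.007, 0, 0.003, 0, 0, 0], [1, -0.007, 0, 0.003, 0, 0, 0], [1, -0.007, 0, 0.003, 0, 0, 0]],
  ],
  force=40,
)

```text
clock: 10.2
tool_pos: [0.4593, 0.1077, 0.2443]
eef_rot: [0.989, -0.019, 0.004, -0.147]
contact_force: [-1.7, 0.5, -0.7]
opening: 0.541
```

Call:
play_rows(
  deltas=[
    [[1, 0, 0, 0, 0, 0, 0], [1, 0, 0, 0, 0, 0, 0]],
  ],
  force=40,
)

```text
clock: 10.45
tool_pos: [0.4593, 0.1077, 0.2443]
eef_rot: [0.989, -0.019, 0.004, -0.147]
contact_force: [-0.6, 0.7, 0.1]
opening: 0.542
```

```bash
python3 - <<'E'
from h import *
show(); s=get_state(); Q=R.from_quat(s['eef_rot']); p=s['tool_pos']
rows([(p+[0,0,.01],Q),(p+[0,0,.02],Q)])
E
```

```text
t 10.45 [0.4593 0.1077 0.2443] z [ 0.013  0.291 -0.957] x [ 0.999 -0.038  0.002] F [-0.6  0.7  0.1] op 0.542 q [-0.25  0.53  0.16  2.1  -0.71  0.59  0.46]
[0.0001, -0.0097, -0.0319, 0.0, 0.0, 0.0]
[0.0001, -0.0194, -0.0638, 0.0, 0.0, 0.0]
```

Call:
play_rows(
  deltas=[
    [[1, 0, -0.004, -0.012, 0, 0, 0], [1, 0, -0.008, -0.025, 0, 0, 0], [1, 0, -0.012, -0.04, 0, 0, 0], [1, 0, -0.0165, -0.054, 0, 0, 0], [1, 0, -0.0165, -0.054, 0, 0, 0]],
  ],
)

```text
clock: 11.08
tool_pos: [0.4594, 0.1078, 0.2616]
eef_rot: [0.989, -0.019, 0.004, -0.147]
contact_force: [-0.1, 0.8, -6.0]
opening: 0.54
```

```bash
python3 - <<'E'
from h import *
show(); s=get_state(); Q=R.from_quat(s['eef_rot']); p=s['tool_pos']
u=-RH[:,0]
rows([(p+u*d+[0,0,.364*d],Q) for d in(.02,.04,.06,.08,.095)])
snap('side','pics/s9.png',(120,80,320,270),4)
E
```

```text
t 11.07 [0.4594 0.1078 0.2616] z [ 0.014  0.291 -0.957] x [ 0.999 -0.038  0.003] F [-0.1  0.8 -6. ] op 0.540 q [-0.27  0.5   0.19  2.08 -0.67  0.64  0.42]
[0.0001, 0.0567, -0.0426, 0.0, 0.0, 0.0]
[0.0001, 0.1134, -0.0852, 0.0, 0.0, 0.0]
[0.0002, 0.1702, -0.1278, 0.0, 0.0, 0.0]
[0.0003, 0.2269, -0.1705, 0.0, 0.0, 0.0]
[0.0003, 0.2694, -0.2024, 0.0, 0.0, 0.0]
```

View pics/s9.png

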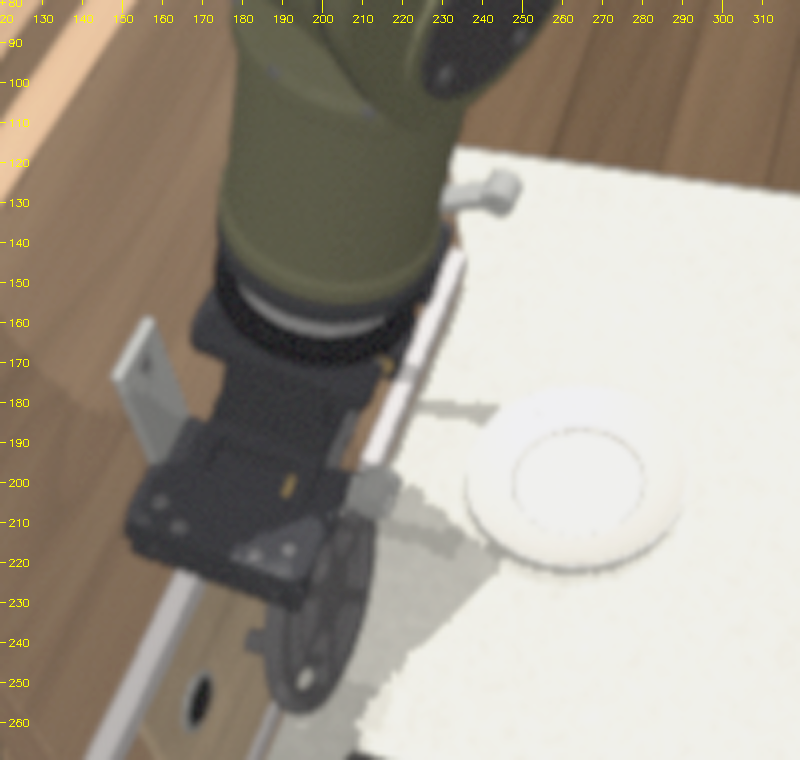

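Call:
play_rows(
  deltas=[
    [[1, 0, 0.04, -0.03, 0, 0, 0], [1, 0, 0.08, -0.06, 0, 0, 0], [1, 0, 0.12, -0.09, 0, 0, 0], [1, 0, 0.16, -0.12, 0, 0, 0], [1, 0, 0.2, -0.15, 0, 0, 0]],
  ],
)

```text
clock: 11.75
tool_pos: [0.4565, 0.0361, 0.2874]
eef_rot: [0.989, -0.019, 0.004, -0.147]
contact_force: [-0.5, 0.1, -6.4]
opening: 0.537
```

Call:
play_rows(
  deltas=[
    [[1, 0, 0.04, -0.03, 0, 0, 0], [1, 0, 0.08, -0.06, 0, 0, 0], [1, 0, 0.12, -0.09, 0, 0, 0], [1, 0, 0.12, -0.09, 0, 0, 0]],
  ],
)

```text
clock: 12.25
tool_pos: [0.4553, -0.0077, 0.3031]
eef_rot: [0.989, -0.02, 0.005, -0.147]
contact_force: [0.0, 1.7, -6.2]
opening: 0.541
```

```bash
python3 - <<'E'
from h import *
show(); s=get_state(); Q=R.from_quat(s['eef_rot']); p=s['tool_pos']
print(RH.T@(p-UO))
snap('side','pics/s10.png',(120,80,320,270),4); snap('top','pics/t10.png',(170,120,320,270),4)
E
```

```text
t 12.25 [ 0.4553 -0.0077  0.3031] z [ 0.015  0.29  -0.957] x [ 0.999 -0.041  0.004] F [ 0.   1.7 -6.2] op 0.541 q [-0.06  0.44  0.26  2.01 -0.56  0.82  0.55]
[-0.14663813 -0.00015327  0.07214389]
```

View pics/s10.png

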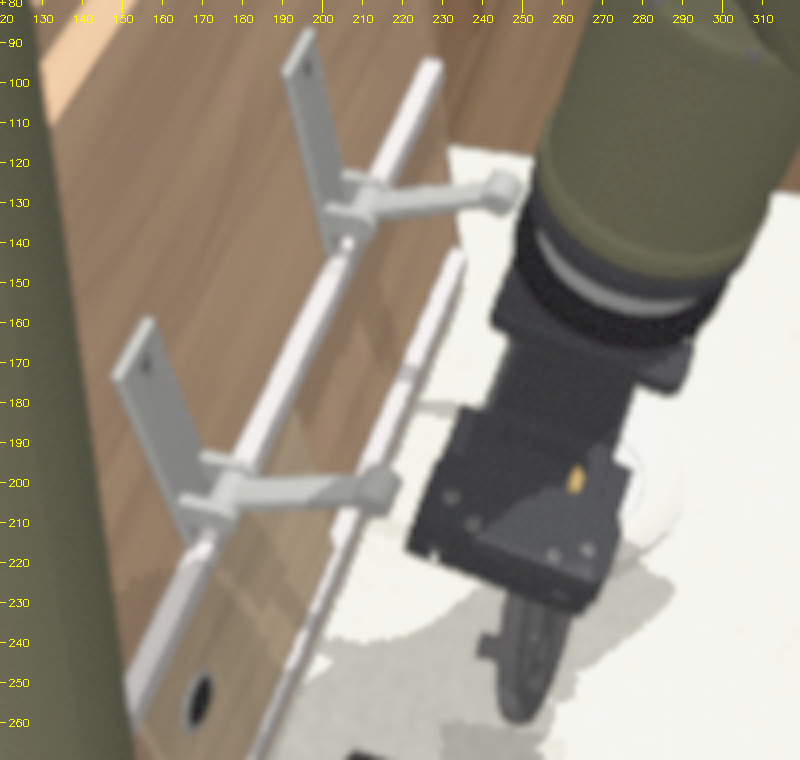

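View pics/t10.png

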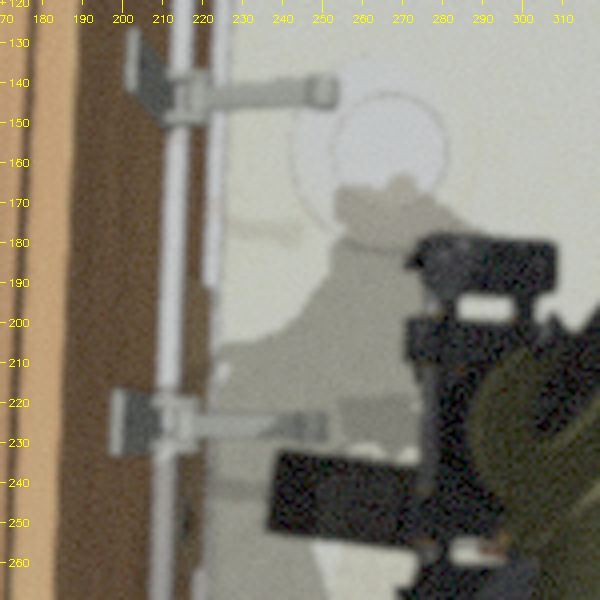

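```bash
python3 - <<'E'
from h import *
rows([(SO+RH@[-.147,.0015,.072],tool(17)),(SO+RH@[-.13,.0015,.065],tool(17))])
E
```

```text
[0.6317, 0.0071, -0.0019, 0.0003, -0.0006, 0.0]
[0.6316, -0.0403, 0.037, 0.0003, -0.0006, 0.0]
```

Call:
play_rows(
  deltas=[
    [[1, 0.13, 0.002, 0, 0, 0, 0], [1, 0.27, 0.004, 0, 0, 0, 0], [1, 0.41, 0.005, 0, 0, 0, 0], [1, 0.55, 0.006, 0, 0, 0, 0], [1, 0.63, 0.007, 0, 0, 0, 0]],
  ],
)

```text
clock: 12.98
tool_pos: [0.645, -0.0133, 0.3013]
eef_rot: [0.989, -0.018, 0.003, -0.148]
contact_force: [0.1, 0.6, -5.4]
opening: 0.538
```

Call:
play_rows(
  deltas=[
    [[1, 0, 0, 0, 0, 0, 0], [1, 0, 0, 0, 0, 0, 0]],
  ],
)

```text
clock: 13.22
tool_pos: [0.6436, -0.0123, 0.3003]
eef_rot: [0.989, -0.017, 0.001, -0.148]
contact_force: [-0.3, -0.1, -5.6]
opening: 0.538
```

```bash
python3 - <<'E'
from h import *
show(); s=get_state(); print(RH.T@(s['tool_pos']-SO))
snap('side','pics/s11.png',(150,60,350,220),4); snap('top','pics/t11.png',(170,80,320,200),4)
E
```

```text
t 13.22 [ 0.6436 -0.0123  0.3003] z [ 0.008  0.293 -0.956] x [ 0.999 -0.035 -0.002] F [-0.3 -0.1 -5.6] op 0.538 q [-0.06  0.71  0.28  1.47 -0.54  1.1   0.4 ]
[-0.14409837  0.00206385  0.06928393]
```

View pics/s11.png

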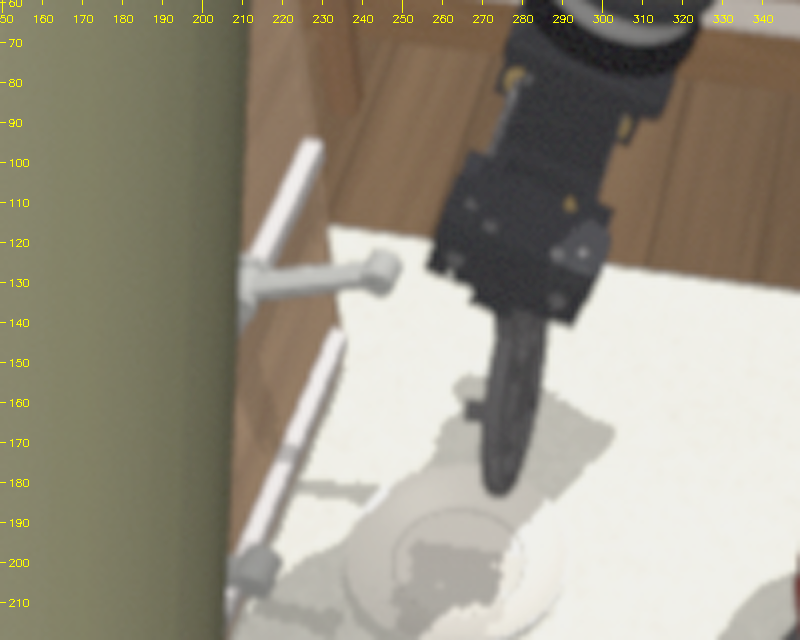

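View pics/t11.png

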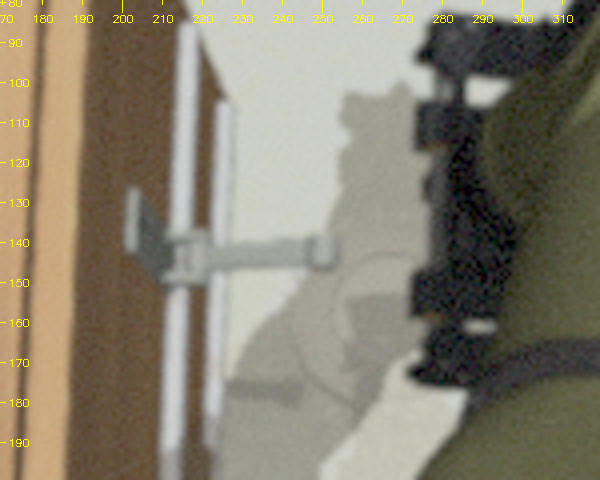

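```bash
python3 - <<'E'
from h import *
s=get_state(); print(proj('top',s['tool_pos']), [proj('top',s['tool_pos']+R.from_quat(s['eef_rot']).apply([x,0,.015])) for x in(-.03,.03)])
Q=tool(17)
T=[(SO+RH@[-u,.0015,.364*u+.0193],Q) for u in (.125,.11,.095,.08,.065,.05,.036)]
rows(T)
E
```

```text
[[281.18735676 139.51901974]] [array([[278.88257308, 154.38423184]]), array([[279.55943686, 127.60553687]])]
[0.0015, -0.0579, 0.0361, -0.0001, 0.0005, 0.0006]
[0.0016, -0.1004, 0.0681, -0.0001, 0.0005, 0.0006]
[0.0018, -0.1428, 0.1001, -0.0001, 0.0005, 0.0006]
[0.0019, -0.1853, 0.1322, -0.0001, 0.0005, 0.0006]
[0.002, -0.2278, 0.1642, -0.0001, 0.0005, 0.0006]
[0.0022, -0.2703, 0.1963, -0.0001, 0.0005, 0.0006]
[0.0023, -0.3099, 0.2262, -0.0001, 0.0005, 0.0006]
```

Call:
play_rows(
  deltas=[
    [[1, 0.002, -0.04, 0.025, 0, 0, 0], [1, 0.002, -0.075, 0.05, 0, 0, 0], [1, 0.002, -0.11, 0.075, 0, 0, 0], [1, 0.002, -0.135, 0.095, 0, 0, 0], [1, 0.002, -0.135, 0.095, 0, 0, 0]],
  ],
)

```text
clock: 13.95
tool_pos: [0.6457, 0.0357, 0.2852]
eef_rot: [0.989, -0.017, 0.001, -0.148]
contact_force: [0.2, 0.0, -6.3]
opening: 0.536
```

```bash
python3 - <<'E'
from h import *
show(); s=get_state(); print(RH.T@(s['tool_pos']-SO))
snap('side','pics/s12.png',(170,80,310,190),5); snap('top','pics/t12.png',(190,90,310,180),5)
Q=tool(17)
T=[(SO+RH@[-u,.0015,.364*u+.0193],Q) for u in (.08,.065,.05,.036)]
rows(T)
E
```

```text
t 13.95 [0.6457 0.0357 0.2852] z [ 0.008  0.293 -0.956] x [ 0.999 -0.034 -0.002] F [ 0.2  0.  -6.3] op 0.536 q [-0.13  0.72  0.28  1.5  -0.56  1.04  0.36]
[-0.0960843   0.00181869  0.05418053]
[-0.0005, -0.0521, 0.0376, 0.0002, 0.0004, 0.0005]
[-0.0004, -0.0946, 0.0696, 0.0002, 0.0004, 0.0005]
[-0.0003, -0.1371, 0.1016, 0.0002, 0.0004, 0.0005]
[-0.0002, -0.1768, 0.1314, 0.0002, 0.0004, 0.0005]
```

View pics/s12.png

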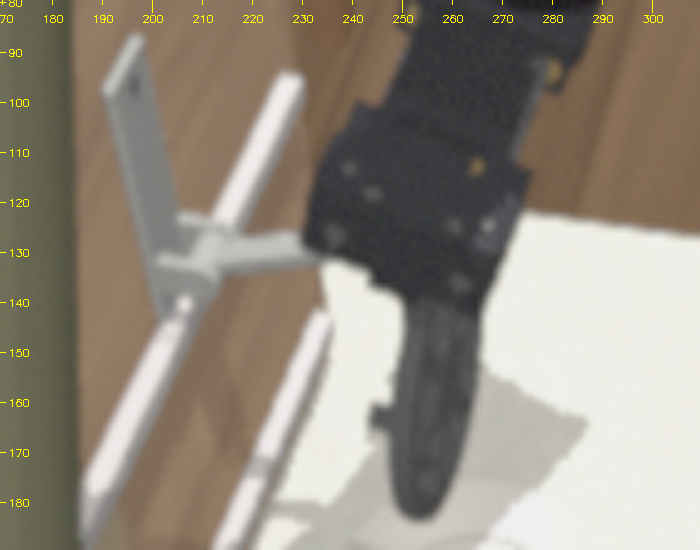

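View pics/t12.png

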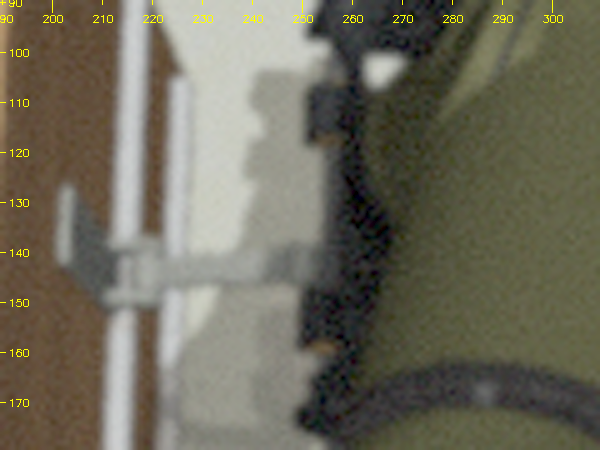

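Call:
play_rows(
  deltas=[
    [[1, 0, -0.026, 0.019, 0, 0, 0], [1, 0, -0.052, 0.0375, 0, 0, 0], [1, 0, -0.07, 0.051, 0, 0, 0]],
  ],
)

```text
clock: 14.42
tool_pos: [0.6468, 0.0594, 0.2768]
eef_rot: [0.989, -0.017, 0.002, -0.148]
contact_force: [-0.5, 0.1, -5.3]
opening: 0.538
```

Call:
play_rows(
  deltas=[
    [[1, 0, -0.03, 0.022, 0, 0, 0], [1, 0, -0.06, 0.044, 0, 0, 0]],
  ],
)

```text
clock: 14.68
tool_pos: [0.6474, 0.0818, 0.2692]
eef_rot: [0.989, -0.017, 0.002, -0.148]
contact_force: [-0.1, -0.9, -6.6]
opening: 0.539
```

```bash
python3 - <<'E'
from h import *
show(); s=get_state(); print(RH.T@(s['tool_pos']-SO))
snap('side','pics/s13.png',(170,80,310,190),5); snap('top','pics/t13.png',(190,90,310,180),5)
Q=tool(17)
T=[(SO+RH@[-u,.0015,.364*u+.0193],Q) for u in (.045,.034)]
rows(T)
E
```

```text
t 14.68 [0.6474 0.0818 0.2692] z [ 0.009  0.293 -0.956] x [ 0.999 -0.034 -0.002] F [-0.1 -0.9 -6.6] op 0.539 q [-0.2   0.73  0.27  1.52 -0.58  0.99  0.31]
[-0.04999403  0.00180781  0.03817228]
[0.003, -0.0082, 0.0102, -0.0008, 0.0015, 0.0016]
[0.0033, -0.0393, 0.0337, -0.0008, 0.0015, 0.0016]
```

View pics/s13.png

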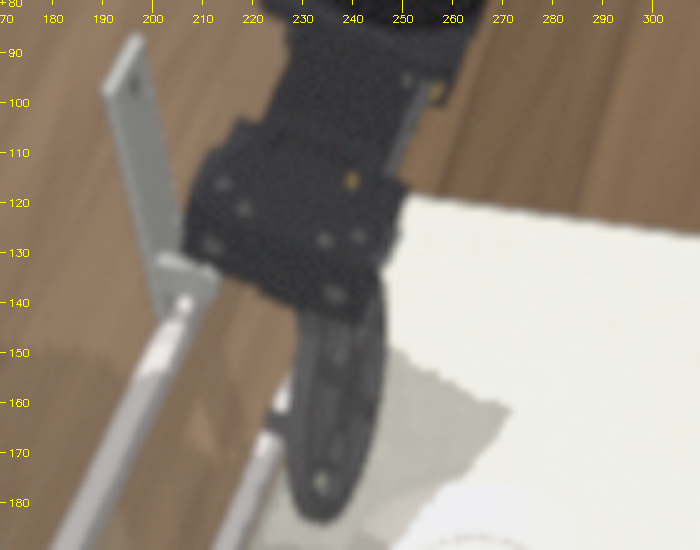

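View pics/t13.png

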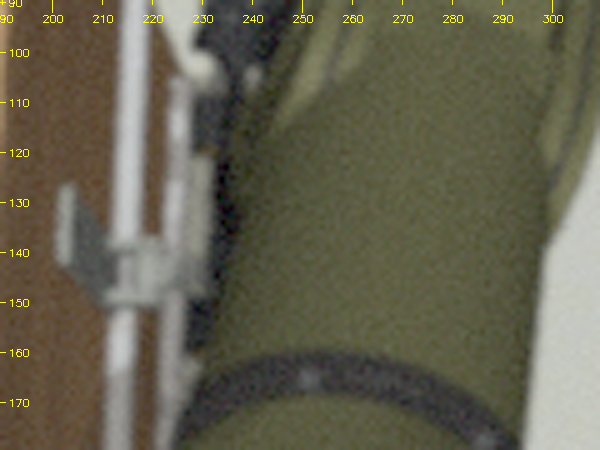

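Call:
play_rows(
  deltas=[
    [[1, 0.002, -0.018, 0.018, 0, 0.001, 0.001], [1, 0.002, -0.034, 0.03, 0, 0.001, 0.001], [1, 0.002, -0.034, 0.03, 0, 0.001, 0.001]],
  ],
)

```text
clock: 15.15
tool_pos: [0.6476, 0.0969, 0.263]
eef_rot: [0.989, -0.017, 0.002, -0.149]
contact_force: [-0.2, -0.8, -6.2]
opening: 0.539
```

```bash
python3 - <<'E'
from h import *
show(); s=get_state(); print(RH.T@(s['tool_pos']-SO)); Q=R.from_quat(s['eef_rot'])
u=-(RH.T@(s['tool_pos']-SO))[0]
rows([(s['tool_pos']-[0,0,d],Q) for d in (.005,.01,.015,.02)]); print('rest z',.231+.364*u+.0193-.0168)
E
```

```text
t 15.15 [0.6476 0.0969 0.263 ] z [ 0.009  0.295 -0.955] x [ 0.999 -0.034 -0.002] F [-0.2 -0.8 -6.2] op 0.539 q [-0.22  0.74  0.26  1.52 -0.59  0.97  0.3 ]
[-0.03490461  0.00219433  0.03200683]
[0.0, 0.0049, 0.0159, 0.0, 0.0, 0.0]
[0.0001, 0.0098, 0.0318, 0.0, 0.0, 0.0]
[0.0001, 0.0148, 0.0478, 0.0, 0.0, 0.0]
[0.0001, 0.0197, 0.0637, 0.0, 0.0, 0.0]
rest z 0.24620527904065945
```

Call:
play_rows(
  deltas=[
    [[1, 0, 0.005, 0.016, 0, 0, 0], [1, 0, 0.01, 0.032, 0, 0, 0], [1, 0, 0.0145, 0.047, 0, 0, 0], [1, 0, 0.0145, 0.047, 0, 0, 0]],
  ],
)

```text
clock: 15.65
tool_pos: [0.6473, 0.0967, 0.2476]
eef_rot: [0.989, -0.017, 0.001, -0.149]
contact_force: [0.8, 0.0, -5.7]
opening: 0.542
```

```bash
python3 - <<'E'
from h import *
show(); s=get_state(); print(RH.T@(s['tool_pos']-SO))
snap('side','pics/s14.png',(170,80,310,190),5)
E
```

```text
t 15.65 [0.6473 0.0967 0.2476] z [ 0.008  0.295 -0.955] x [ 0.999 -0.035 -0.003] F [ 0.8  0.  -5.7] op 0.542 q [-0.22  0.76  0.25  1.54 -0.6   0.94  0.31]
[-0.03507967  0.00252447  0.01662693]
```

View pics/s14.png

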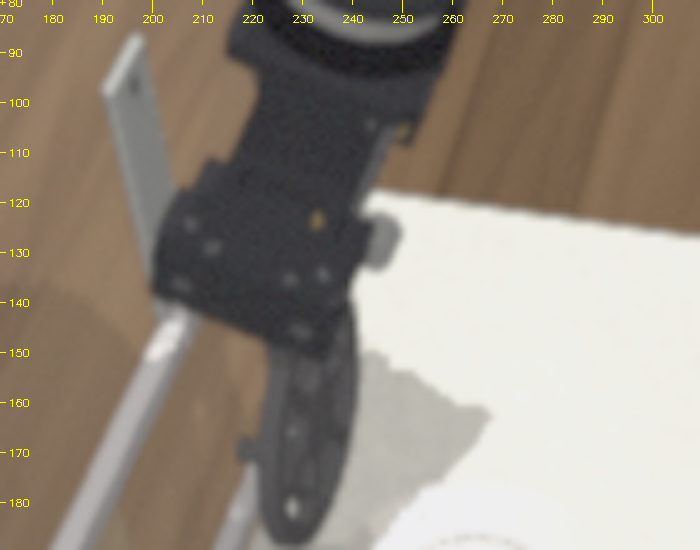

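Barrel is visible past the handle; the weight is not yet taken. Lower in small steps.

Call:
play_rows(
  deltas=[
    [[1, 0, 0.002, 0.006, 0, 0, 0], [1, 0, 0.003, 0.0095, 0, 0, 0]],
  ],
)

```text
clock: 15.95
tool_pos: [0.6478, 0.0967, 0.2459]
eef_rot: [0.989, -0.017, 0.002, -0.15]
contact_force: [-1.8, -1.1, 2.6]
opening: 0.538
```

Call:
play_rows(
  deltas=[
    [[1, 0, 0.001, 0.005, 0, 0, 0], [1, 0, 0.001, 0.005, 0, 0, 0]],
  ],
)

```text
clock: 16.2
tool_pos: [0.6479, 0.0967, 0.2458]
eef_rot: [0.989, -0.017, 0.003, -0.15]
contact_force: [-3.3, -1.5, 5.8]
opening: 0.54
```

Call:
play_rows(
  deltas=[
    [[-0.2, 0, 0, -0.003, 0, 0, 0], [-0.3, 0, 0, -0.003, 0, 0, 0], [-0.5, 0, 0, -0.003, 0, 0, 0], [-0.8, 0, 0, -0.003, 0, 0, 0], [-0.8, 0, 0, -0.003, 0, 0, 0]],
  ],
)

```text
clock: 16.82
tool_pos: [0.6479, 0.0964, 0.2465]
eef_rot: [0.989, -0.017, 0.003, -0.15]
contact_force: [-0.6, 1.2, -0.5]
opening: 0.897
```

```bash
python3 - <<'E'
from h import *
show(); s=get_state(); print(RH.T@(s['tool_pos']-SO))
snap('side','pics/s15.png',(170,80,310,190),5)
E
```

```text
t 16.82 [0.6479 0.0964 0.2465] z [ 0.01   0.296 -0.955] x [ 0.999 -0.035  0.   ] F [-0.6  1.2 -0.5] op 0.897 q [-0.21  0.76  0.25  1.54 -0.6   0.93  0.32]
[-0.0353199   0.00184336  0.01553972]
```

View pics/s15.png

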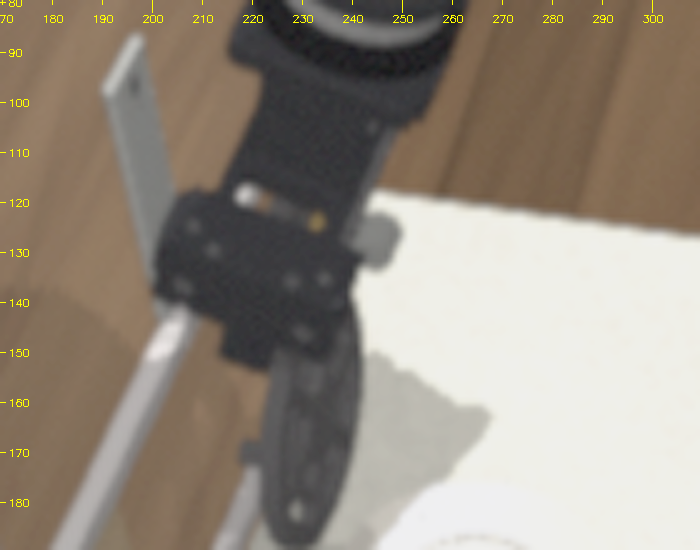

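Released, trivet hangs. Retract along the tool axis.

Call:
play_rows(
  deltas=[
    [[-0.8, 0, 0, -0.07, 0, 0, 0], [-0.8, 0, 0, -0.15, 0, 0, 0], [-0.8, 0, 0, -0.25, 0, 0, 0], [-0.8, 0, 0, -0.4, 0, 0, 0], [-0.8, 0, 0, -0.5, 0, 0, 0]],
  ],
)

```text
clock: 17.5
tool_pos: [0.6467, 0.051, 0.3919]
eef_rot: [0.989, -0.017, 0.004, -0.15]
contact_force: [0.2, -0.5, 0.1]
opening: 0.903
```

```bash
python3 - <<'E'
from h import *
show()
Q=tool(32); b=-Q.as_matrix()[:,2]; t=UO+RH@tip(1.22); print(t)
rows([([.55,.0,.43],tool(24)),(t+b*.13,Q)])
snap('side','pics/s16.png',(150,60,310,190),5);snap('top','pics/t16.png',(180,100,320,220),5)
E
```

```text
t 17.50 [0.6467 0.051  0.3919] z [ 0.013  0.296 -0.955] x [ 0.999 -0.036  0.002] F [ 0.2 -0.5  0.1] op 0.903 q [-0.17  0.62  0.32  1.34 -0.51  1.26  0.23]
[0.45784601 0.06379924 0.25848727]
[-0.3159, 0.1355, -0.1757, 0.0377, -0.0004, 0.0009]
[-0.6315, 0.2226, 0.0103, 0.0821, -0.0004, 0.001]
```

View pics/s16.png

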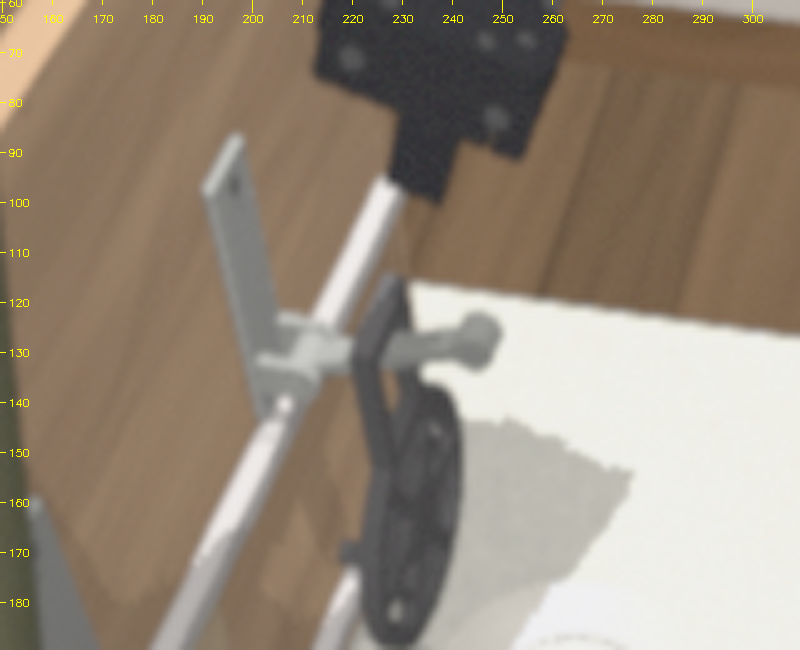

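View pics/t16.png

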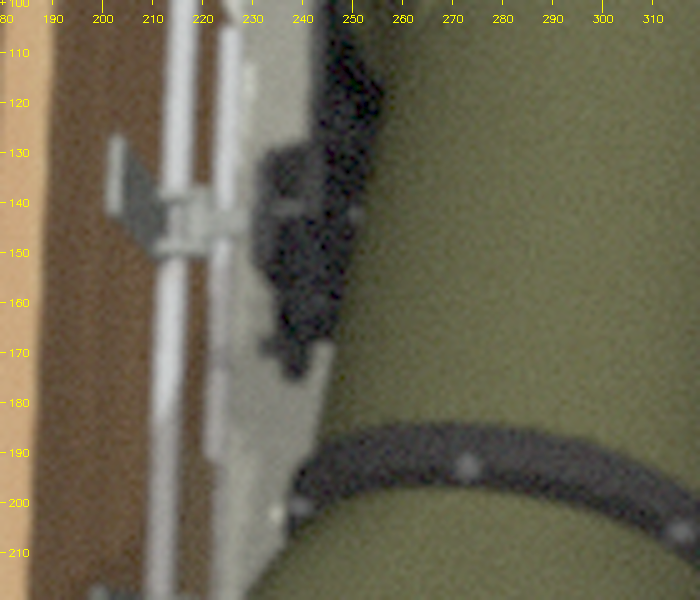

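Call:
play_rows(
  deltas=[
    [[-0.8, -0.15, 0.06, -0.09, 0.02, 0, 0], [-0.8, -0.31, 0.13, -0.17, 0.04, 0, 0], [-0.8, -0.47, 0.18, -0.1, 0.08, 0, 0.001], [-0.8, -0.63, 0.22, -0.04, 0.082, 0, 0.001], [-0.8, -0.63, 0.22, -0.04, 0.082, 0, 0.001]],
  ],
)

```text
clock: 18.23
tool_pos: [0.451, -0.0092, 0.3814]
eef_rot: [0.961, -0.021, 0.004, -0.276]
contact_force: [1.1, -0.1, 1.2]
opening: 0.898
```

```bash
python3 - <<'E'
from h import *
show()
Q=tool(32); b=-Q.as_matrix()[:,2]; t=UO+RH@tip(1.22)
rows([(t+b*.06,Q),(t+b*.007,Q)])
snap('side','pics/s17.png',(150,100,310,230),5)
E
```

```text
t 18.23 [ 0.451  -0.0092  0.3814] z [ 0.019  0.531 -0.847] x [ 0.999 -0.043 -0.004] F [ 1.1 -0.1  1.2] op 0.898 q [ 0.11  0.4   0.23  1.9  -0.69  1.15  0.68]
[0.0139, 0.0105, 0.2769, -0.0005, 0.0003, -0.0022]
[0.0141, 0.0108, 0.4535, -0.0005, 0.0003, -0.0022]
```

View pics/s17.png

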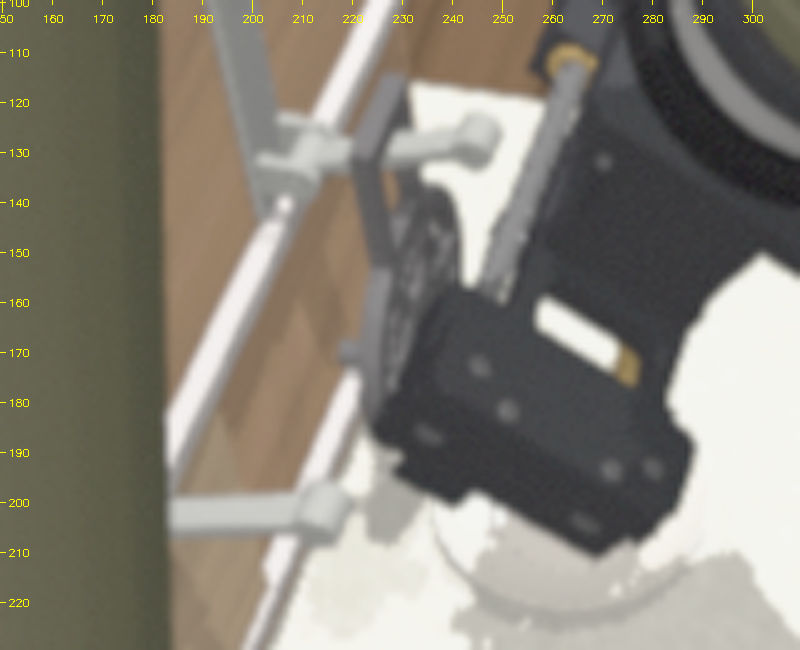

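Call:
play_rows(
  deltas=[
    [[-0.6, 0.012, 0.01, 0.12, 0, 0, -0.002], [-0.6, 0.013, 0.01, 0.24, 0, 0, -0.002], [-0.6, 0.014, 0.0105, 0.33, 0, 0, -0.002], [-0.6, 0.014, 0.0105, 0.33, 0, 0, -0.002]],
  ],
)

```text
clock: 18.77
tool_pos: [0.4616, 0.0423, 0.2962]
eef_rot: [0.961, -0.015, 0.006, -0.276]
contact_force: [-0.2, -0.9, -0.3]
opening: 0.803
```

```bash
python3 - <<'E'
from h import *
show()
Q=tool(32); b=-Q.as_matrix()[:,2]; t=UO+RH@tip(1.22)
rows([(t+b*.007,Q)]); print(proj('side',t),proj('top',t))
snap('side','pics/s18.png',(150,130,310,250),5); snap('top','pics/t18.png',(190,180,310,270),6)
E
```

```text
t 18.77 [0.4616 0.0423 0.2962] z [ 0.02   0.531 -0.847] x [ 0.999 -0.033  0.003] F [-0.2 -0.9 -0.3] op 0.803 q [ 0.06  0.51  0.15  2.04 -0.84  0.9   0.81]
[-0.0154, 0.0065, 0.1211, -0.0005, -0.0, 0.002]
[[213.94863652 202.78810791]] [[247.89143233 226.16889366]]
```

View pics/s18.png

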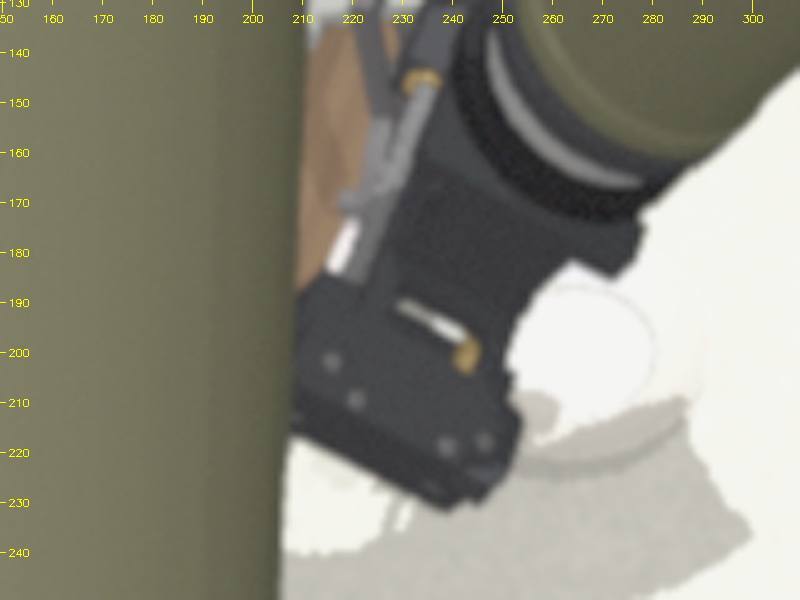

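View pics/t18.png

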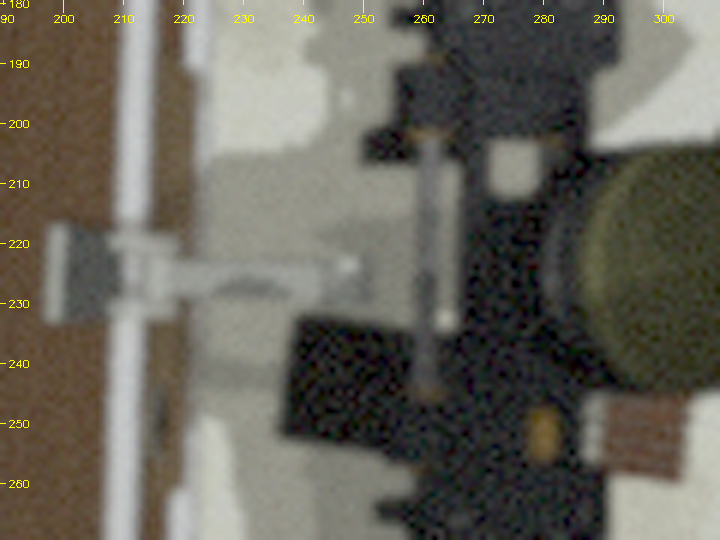

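Call:
play_rows(
  deltas=[
    [[-0.6, -0.01, 0.005, 0.05, 0, 0, 0.002], [-0.6, -0.014, 0.006, 0.09, 0, 0, 0.002], [-0.6, -0.014, 0.006, 0.12, 0, 0, 0.002], [-0.6, -0.014, 0.006, 0.12, 0, 0, 0.002]],
  ],
)

```text
clock: 19.38
tool_pos: [0.4591, 0.0583, 0.266]
eef_rot: [0.961, -0.019, 0.007, -0.276]
contact_force: [-0.6, -0.7, 0.1]
opening: 0.802
```

```bash
python3 - <<'E'
from h import *
show()
Q=tool(32); b=-Q.as_matrix()[:,2]; t=UO+RH@tip(1.22)
rows([(t+b*.007,Q)]); print(RH.T@(get_state()['tool_pos']-t))
snap('top','pics/t19.png',(190,180,310,270),6)
E
```

```text
t 19.38 [0.4591 0.0583 0.266 ] z [ 0.024  0.53  -0.848] x [ 0.999 -0.041  0.003] F [-0.6 -0.7  0.1] op 0.802 q [ 0.06  0.55  0.11  2.09 -0.92  0.81  0.86]
[-0.0049, -0.0022, 0.0074, -0.0001, -0.0013, -0.0002]
[-0.00544679 -0.00147264  0.00748709]
```

View pics/t19.png

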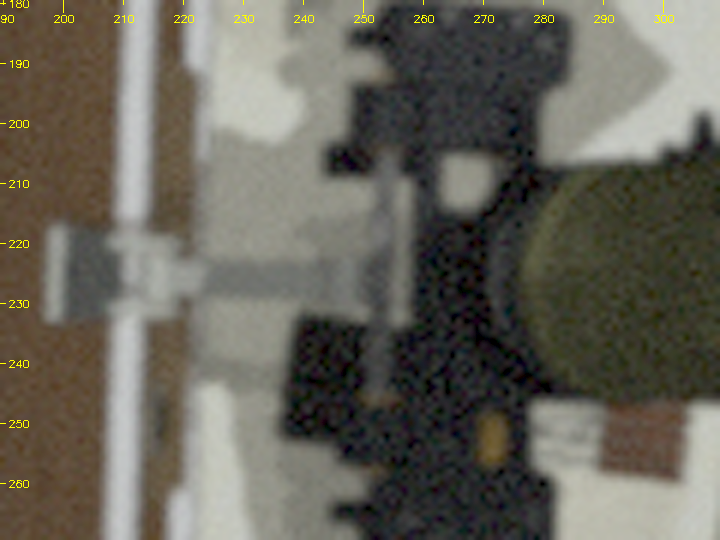

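Call:
play_rows(
  deltas=[
    [[1, -0.005, 0, 0.003, 0, 0, 0], [1, -0.005, 0, 0.003, 0, 0, 0], [1, -0.005, 0, 0.003, 0, 0, 0], [1, -0.005, 0, 0.003, 0, 0, 0], [1, -0.005, 0, 0.003, 0, 0, 0]],
  ],
  force=15,
)

```text
clock: 20.05
tool_pos: [0.4579, 0.0585, 0.2655]
eef_rot: [0.961, -0.019, 0.007, -0.276]
contact_force: [-0.3, 0.1, -0.1]
opening: 0.258
```

Call:
play_rows(
  deltas=[
    [[1, 0, 0, 0, 0, 0, 0], [1, 0, 0, 0, 0, 0, 0], [1, 0, 0, 0, 0, 0, 0]],
  ],
  force=15,
)

```text
clock: 20.42
tool_pos: [0.4565, 0.0586, 0.2654]
eef_rot: [0.961, -0.019, 0.006, -0.276]
contact_force: [-5.1, -2.4, 2.3]
opening: 0.199
```

```bash
python3 - <<'E'
from h import *
show()
s=get_state(); t=UO+RH@tip(1.22); off=RH.T@(s['tool_pos']-t); print('off',off.round(4)); np.save('off.npy',off)
arc(UO,off,(1.14,1.06,.98,.90,.82),None)
E
```

```text
t 20.43 [0.4565 0.0586 0.2654] z [ 0.022  0.53  -0.848] x [ 0.999 -0.04   0.001] F [-5.1 -2.4  2.3] op 0.199 q [ 0.06  0.55  0.11  2.09 -0.92  0.81  0.87]
off [-0.0053  0.0012  0.0069]
[0.0, -0.0173, -0.0124, 0.0, 0.0, 0.0]
[0.0, -0.0356, -0.0234, 0.0, 0.0, 0.0]
[0.0, -0.0547, -0.0329, 0.0, 0.0, 0.0]
[0.0, -0.0745, -0.0408, 0.0, 0.0, 0.0]
[0.0, -0.0949, -0.0471, 0.0, 0.0, 0.0]
```

Call:
play_rows(
  deltas=[
    [[1, -0.002, -0.017, -0.0125, 0, 0, 0], [1, -0.002, -0.0355, -0.0235, 0, 0, 0], [1, -0.002, -0.0545, -0.033, 0, 0, 0], [1, -0.002, -0.0745, -0.041, 0, 0, 0], [1, -0.002, -0.095, -0.047, 0, 0, 0]],
  ],
)

```text
clock: 21.05
tool_pos: [0.4569, 0.0749, 0.2929]
eef_rot: [0.961, -0.019, 0.007, -0.275]
contact_force: [0.2, -3.2, -1.6]
opening: 0.203
```

```bash
python3 - <<'E'
from h import *
show()
s=get_state(); off=np.load('off.npy'); h=RH.T@(s['tool_pos']-UO)-off; print('r',np.hypot(h[0],h[2]),'a',np.arctan2(-h[0],h[2]),h[1])
off[1]+=h[1]; arc(UO,off,(.74,.66,.58,.50,.42),None)
E
```

```text
t 21.05 [0.4569 0.0749 0.2929] z [ 0.024  0.529 -0.848] x [ 0.999 -0.041  0.003] F [ 0.2 -3.2 -1.6] op 0.203 q [ 0.01  0.5   0.13  2.07 -0.88  0.84  0.78]
r 0.08050394368641489 a 0.8187361364626742 0.00018545478942141045
[-0.0, -0.0209, -0.003, 0.0, 0.0, 0.0]
[-0.0, -0.042, -0.006, 0.0, 0.0, 0.0]
[-0.0, -0.0633, -0.0073, 0.0, 0.0, 0.0]
[-0.0001, -0.0846, -0.0069, 0.0, 0.0, 0.0]
[-0.0001, -0.1059, -0.0048, 0.0, 0.0, 0.0]
```

Call:
play_rows(
  deltas=[
    [[1, 0, -0.021, -0.003, 0, 0, 0], [1, 0, -0.042, -0.006, 0, 0, 0], [1, 0, -0.0635, -0.007, 0, 0, 0], [1, 0, -0.0845, -0.007, 0, 0, 0], [1, 0, -0.106, -0.005, 0, 0, 0]],
  ],
)

```text
clock: 21.68
tool_pos: [0.4579, 0.1014, 0.3115]
eef_rot: [0.961, -0.019, 0.007, -0.276]
contact_force: [-1.4, -3.9, 1.4]
opening: 0.202
```

```bash
python3 - <<'E'
from h import *
show()
s=get_state(); off=np.load('off.npy'); h=RH.T@(s['tool_pos']-UO)-off; print('r',np.hypot(h[0],h[2]),'a',np.arctan2(-h[0],h[2]),h[1])
off[1]+=h[1]; arc(UO,off,(.36,.30,.24,.18,.12,.06,0,-.03,-.06),None)
snap('top','pics/t20.png',(190,180,310,270),6);snap('side','pics/s20.png',(130,130,290,250),5)
E
```

```text
t 21.68 [0.4579 0.1014 0.3115] z [ 0.024  0.529 -0.848] x [ 0.999 -0.041  0.003] F [-1.4 -3.9  1.4] op 0.202 q [-0.05  0.46  0.13  2.06 -0.87  0.85  0.69]
r 0.08041889796252302 a 0.4127075799661455 0.0002105629791700884
[-0.0, -0.0136, 0.0038, 0.0, 0.0, 0.0]
[-0.0001, -0.0292, 0.0074, 0.0, 0.0, 0.0]
[-0.0001, -0.0446, 0.012, 0.0, 0.0, 0.0]
[-0.0001, -0.0596, 0.0174, 0.0, 0.0, 0.0]
[-0.0002, -0.0743, 0.0238, 0.0, 0.0, 0.0]
[-0.0002, -0.0886, 0.031, 0.0, 0.0, 0.0]
[-0.0003, -0.1024, 0.0391, 0.0, 0.0, 0.0]
[-0.0003, -0.1091, 0.0434, 0.0, 0.0, 0.0]
[-0.0003, -0.1157, 0.0479, 0.0, 0.0, 0.0]
```

View pics/t20.png

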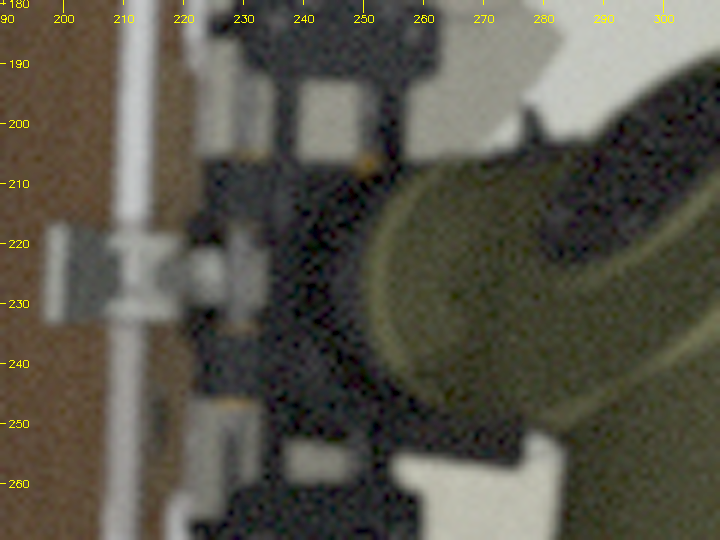

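View pics/s20.png

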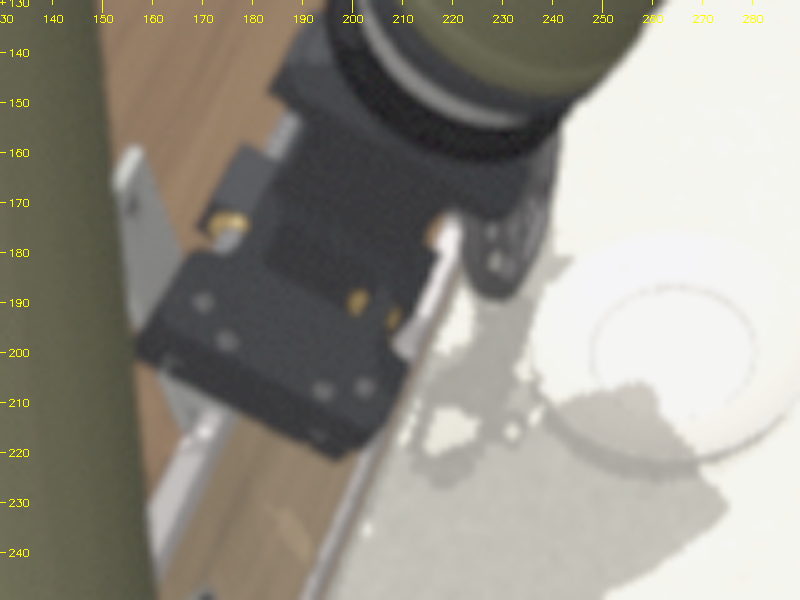

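Call:
play_rows(
  deltas=[
    [[1, 0, -0.0135, 0.004, 0, 0, 0], [1, 0, -0.029, 0.0075, 0, 0, 0], [1, 0, -0.0445, 0.012, 0, 0, 0], [1, 0, -0.0595, 0.0175, 0, 0, 0], [1, 0, -0.074, 0.024, 0, 0, 0]],
  ],
)

```text
clock: 22.4
tool_pos: [0.4588, 0.1255, 0.3177]
eef_rot: [0.961, -0.018, 0.007, -0.276]
contact_force: [-1.6, -2.9, 4.2]
opening: 0.207
```

```bash
python3 - <<'E'
from h import *
show()
s=get_state(); off=np.load('off.npy'); h=RH.T@(s['tool_pos']-UO)-off; print('r',np.hypot(h[0],h[2]),'a',np.arctan2(-h[0],h[2]),h[1])
off[1]+=h[1]; arc(UO,off,(.09,.06,.03,0,-.03,-.06),None)
E
```

```text
t 22.40 [0.4588 0.1255 0.3177] z [ 0.024  0.531 -0.847] x [ 0.999 -0.039  0.003] F [-1.6 -2.9  4.2] op 0.207 q [-0.1   0.45  0.12  2.05 -0.88  0.84  0.65]
r 0.08024004438957967 a 0.1023819976782185 0.00021140480682538525
[-0.0, -0.0026, 0.0022, 0.0, 0.0, 0.0]
[-0.0, -0.0097, 0.0059, 0.0, 0.0, 0.0]
[-0.0, -0.0166, 0.0099, 0.0, 0.0, 0.0]
[-0.0, -0.0235, 0.014, 0.0, 0.0, 0.0]
[-0.0, -0.0302, 0.0184, 0.0, 0.0, 0.0]
[-0.0001, -0.0368, 0.0229, 0.0, 0.0, 0.0]
```

Call:
play_rows(
  deltas=[
    [[1, 0, -0.01, 0.006, 0, 0, 0], [1, 0, -0.0165, 0.01, 0, 0, 0], [1, 0, -0.0235, 0.014, 0, 0, 0]],
  ],
)

```text
clock: 22.78
tool_pos: [0.4591, 0.1342, 0.318]
eef_rot: [0.961, -0.018, 0.007, -0.277]
contact_force: [-1.4, -2.5, 3.3]
opening: 0.199
```

```bash
python3 - <<'E'
from h import *
show()
s=get_state(); off=np.load('off.npy'); h=RH.T@(s['tool_pos']-UO)-off; print('r',np.hypot(h[0],h[2]),'a',np.arctan2(-h[0],h[2]),h[1])
off[1]+=h[1]; arc(UO,off,(0,-.03,-.06,-.1),None)
snap('top','pics/t21.png',(190,180,310,270),6);snap('side','pics/s21.png',(130,130,290,250),5)
E
```

```text
t 22.77 [0.4591 0.1342 0.318 ] z [ 0.023  0.531 -0.847] x [ 0.999 -0.039  0.003] F [-1.4 -2.5  3.3] op 0.199 q [-0.11  0.45  0.11  2.06 -0.89  0.83  0.63]
r 0.08016192324592382 a -0.007042784377299767 0.0002337654211968655
[-0.0, 0.0019, -0.0005, 0.0, 0.0, 0.0]
[-0.0, -0.0048, 0.0038, 0.0, 0.0, 0.0]
[-0.0, -0.0114, 0.0084, 0.0, 0.0, 0.0]
[-0.0, -0.02, 0.0147, 0.0, 0.0, 0.0]
```

View pics/t21.png

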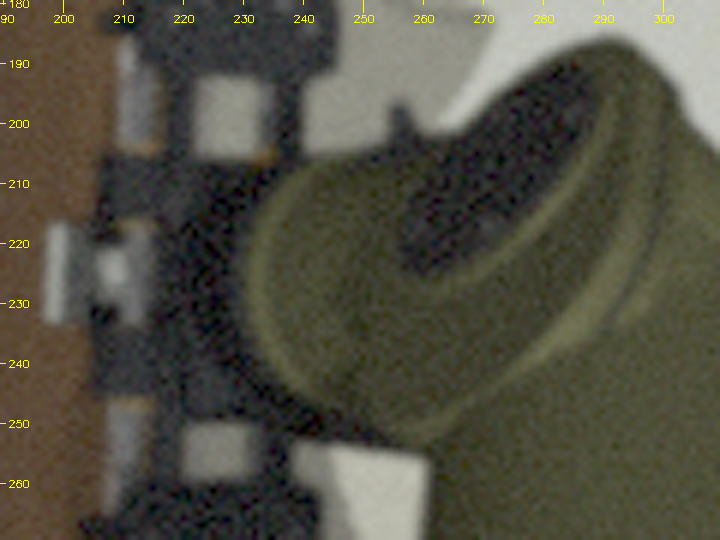

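Call:
play_rows(
  deltas=[
    [[1, 0, -0.005, 0.004, 0, 0, 0], [1, 0, -0.0115, 0.0085, 0, 0, 0]],
  ],
)

```text
clock: 23.12
tool_pos: [0.4593, 0.1362, 0.3179]
eef_rot: [0.961, -0.019, 0.008, -0.275]
contact_force: [-7.6, -15.1, 16.1]
opening: 0.202
```

Call:
play_rows(
  deltas=[
    [[-0.1, 0, 0, 0, 0, 0, 0], [-0.1, 0, 0, 0, 0, 0, 0], [-0.1, 0, 0, 0, 0, 0, 0], [-0.1, 0, 0, 0, 0, 0, 0], [-0.1, 0, 0, -0.01, 0, 0, 0]],
  ],
)

```text
clock: 23.75
tool_pos: [0.4591, 0.1348, 0.3203]
eef_rot: [0.961, -0.019, 0.007, -0.275]
contact_force: [-0.7, 0.3, 0.9]
opening: 0.553
```

Call:
play_rows(
  deltas=[
    [[-0.1, 0, 0, -0.08, 0, 0, 0], [-0.1, 0, 0, -0.17, 0, 0, 0], [-0.1, 0, 0, -0.3, 0, 0, 0], [-0.1, 0, 0, -0.45, 0, 0, 0], [-0.1, 0, 0.1, -0.6, 0, 0, 0]],
  ],
)

```text
clock: 24.38
tool_pos: [0.4537, 0.0146, 0.4592]
eef_rot: [0.961, -0.017, 0.008, -0.276]
contact_force: [0.6, -1.3, -0.6]
opening: 0.55
```

```bash
python3 - <<'E'
from h import *
show()
snap('top','pics/t22.png',(180,110,310,240),5);snap('side','pics/s22.png')
p=np.load('fit.npy'); print('pred used barrel folded top',proj('top',UO+RH@tip(0)),'side',proj('side',UO+RH@tip(0)),proj('top',UO+RH@tip(.1)),proj('side',UO+RH@tip(.1)))
E
```

```text
t 24.38 [0.4537 0.0146 0.4592] z [ 0.024  0.53  -0.848] x [ 0.999 -0.036  0.006] F [ 0.6 -1.3 -0.6] op 0.550 q [ 0.04  0.3   0.25  1.78 -0.65  1.28  0.51]
pred used barrel folded top [[210.12963887 224.98611825]] side [[166.75960967 175.86587172]] [[213.93208698 225.09331975]] [[171.29592264 176.89651575]]
```

View pics/t22.png

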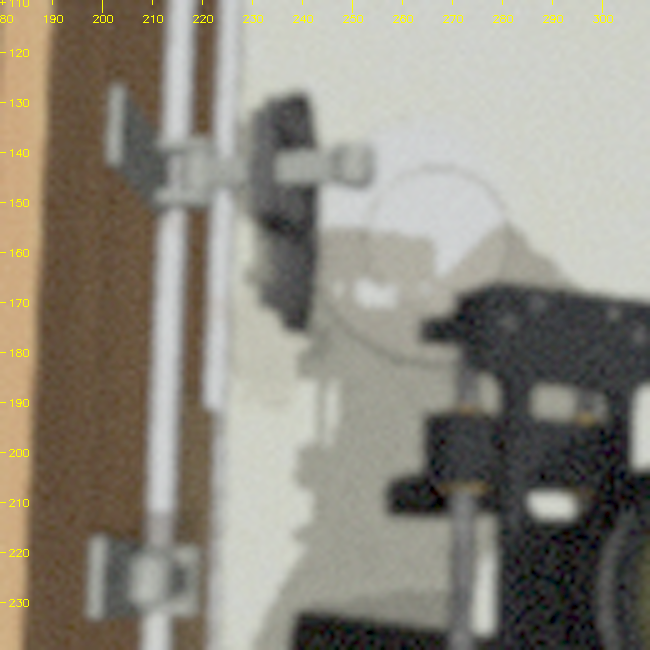

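View pics/s22.png

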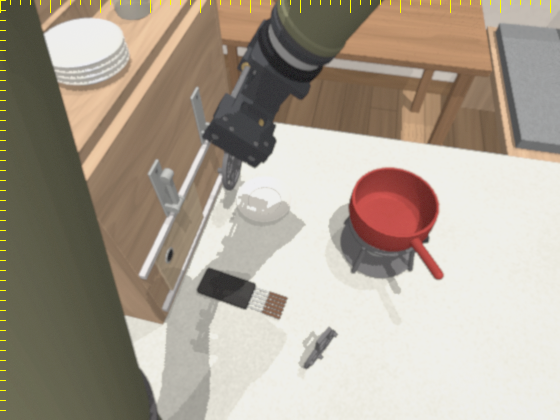

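Call:
play_rows(
  deltas=[
    [[-0.1, 0, 0.15, -0.05, 0, 0, 0], [-0.1, 0, 0.3, -0.1, 0, 0, 0], [-0.1, 0, 0.45, -0.15, 0, 0, 0], [-0.1, 0, 0.45, -0.15, 0, 0, 0], [-0.1, 0, 0.45, -0.15, 0, 0, 0]],
  ],
)

```text
clock: 25.1
tool_pos: [0.4486, -0.1288, 0.4262]
eef_rot: [0.961, -0.022, 0.011, -0.274]
contact_force: [-0.1, -0.1, 0.1]
opening: 0.552
```

```bash
python3 - <<'E'
from h import *
show()
snap('side','pics/s23.png',(130,70,290,230),4);snap('top','pics/t23.png')
E
```

```text
t 25.10 [ 0.4486 -0.1288  0.4262] z [ 0.033  0.526 -0.85 ] x [ 0.999 -0.048  0.008] F [-0.1 -0.1  0.1] op 0.552 q [ 0.3   0.43  0.31  1.7  -0.61  1.39  0.78]
```

View pics/s23.png

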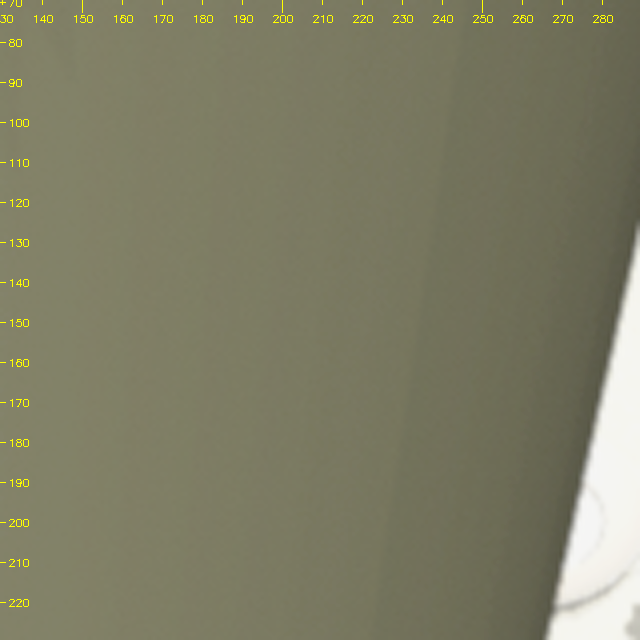

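View pics/t23.png

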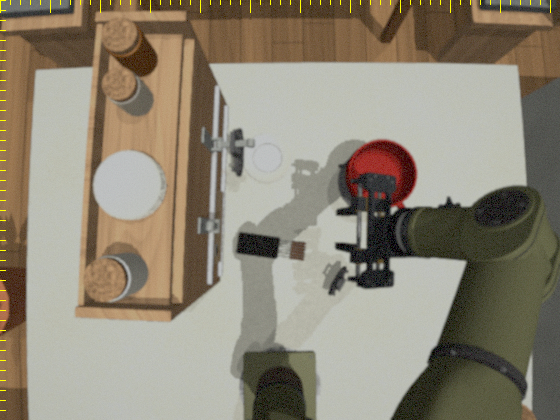

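```bash
python3 -c "
from plant import r
print(r.finish_job())"
```

```text
the job is handed in; nothing more can be done
None
```

The job is done in the order asked and handed in at about 25 s of the 72 s allowed.

1. **Spare hook down:** I gripped the barrel and swung the arm to its stop. The wrist read 17 N upward there, and the barrel showed at (250, 142) in the top view, within a pixel of the predicted position.
2. **Trivet moved:** I lifted the larger trivet off the used hook; about 6 N hung on the wrist. I slid its slot over the spare barrel without contact and lowered it until the hook took the weight, then released it. Pictures after release show it hanging there.
3. **Used hook up:** I folded the used hook up until it stopped, at about 15 N along each of two axes. Afterwards its barrel showed at (209.5, 224.5) in the top view; the prediction for fully folded is (210.1, 225.0).

**Last checks:** The final top picture shows the trivet on the spare hook, the used hook flat, and the pot, saucer and forks where they started. The gripper touched nothing and the wrist force read about 0.1 N. In the final side picture the robot's own arm hid the hooks, so the last side-view evidence comes from just before the final retreat. It agreed, though the gripper partly hid the trivet there.

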